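Load the dental lab's light-curing unit and set its programme

ROBOT

A 6-joint arm with a two-finger parallel gripper is mounted at the origin on the work surface. World frame = base frame: x ahead of the robot, y to its left, z up, the work surface at z = 0. Lengths are in m, angles in rad, forces in N, time in s.
With the tool pointing down it reaches from about 0.3 to 0.875 m from the base axis. Payload 6.4 kg.
Tool frame: the origin (TCP) lies on the centre line of the jaws, within the pads' length; the fingertips stand 8 mm ahead of it and the grasp point (between the pads) lies 11 mm behind it; z points along the fingers, y is the line along which they close (so a half turn about z gives the same grasp; the last joint's range is limited). The gripper opens to 85 mm and grips with 20 to 120 N. Pads are 22 mm wide; open, the fingers measure 114 mm over their backs; the gripper's body (76 mm by 85 mm) begins 54 mm behind the grasp point. The pads swing forward as they close: fully open they stand 13 mm farther back than shut.
Start: joints at [0.988, 0.181, 1.607, -0, 1.354, -0.206], TCP at [0.212, 0.535, 0.208] pointing down, gripper open.
Joint ranges: [-2.99, 2.99], [-0.89, 2.07], [0.3, 2.58], [-1.14, 4.28], [0, 2.63], [-3.12, 3.12]. Speed limits (rad/s): [2.57, 2.57, 3.01, 3.14, 3.14, 3.14].

INTERFACE

Orientations are given as a unit quaternion [w, x, y, z].
In Python, from bench import ctrl gives the robot as it stands.
- The arm moves only by the shell command python3 -m handwheel 'ROWS' [OPENING]. ROWS is JSON, a list that holds one entry, the list of rows, each a list of 4 numbers: the shift along the tool's x, y, z each as a share of 20 cm, from -1 to 1, then the turn about the tool's z as a share of 1.5 rad, from -1 to 1. In form: [[[x, y, z, twist], ...]]. A call has 1 to 10 rows; each row is the pose to reach, as a shift and turn from the pose commanded when the call began, along the tool's axes at that moment; what a row does not reach only later rows make up. A row lasts 1/8 s, in which the tool goes at most 62.5 mm and 10.7 degrees, less where a joint would pass 70% of its speed; a pose out of reach is approached as far as the arm can. A call with a number of a shift or a turn outside -1 to 1 is refused whole. A call with a gripper value outside its range is refused whole. OPENING is the finger opening in mm, from 0 to 85.4, set as the call begins (- or left out, the last holds). The fingers move at their own pace and stop on an object; the grip force is fixed at half the most. Time passes only in rows, so rows that repeat a pose let the fingers close. It gives the time, the measured TCP pose, the force, the opening and the grip force at its end, in the units of the state.
- ctrl.get_obs(): the state, without advancing time (a new reading comes with each control period).
- ctrl.camera(name): name is "scene" or "top"; returns a dict with "color" (384x512x3 uint8, red, green, blue), "range_z" (384x512 float32, m along the optical axis (not along the pixel's ray), 0 where there is no reading), "K" (3x3 intrinsics, pixels), "pose" (4x4, takes a point from camera to world coordinates). Camera axes: x right, y down, z forward; pixel columns grow to the right and rows downward; lengths in m; the calibration is good to about 2 mm. A picture is of the moment at which its call begins.
- ctrl.hand_in(): hands the job in; it is judged then, once.
The state is a dict: "time_s": time; "q": joint angles; "dq": joint speeds; "joint_efforts": joint torques, N m; "eef_pos": TCP position; "eef_rot": TCP orientation; "wrist_force": force on the tool from outside, world axes, zero at the start; "torque": the same for the moment, N m; "opening": opening from 0.0 (shut) to 1.0 (fully open); "grasp_force": force on a finger pad.
Only numpy, scipy, OpenCV 4.12 (cv2) and the standard library are available. Lean on these libraries where they do the work, as an engineer would, in place of code of your own. Each camera call takes 0.05 s, during which the arm holds its last target. There are 200 camera calls.

TASK

Get the curing unit on the dental bench going with a fresh load: first turn its selector dial to OFF (the black dash), then put the red cup that was left on the unit away in the yellow pan and seat the tray fully home on the unit's two pegs. With the dial still off, stand every pink resin plate that is there upright on a thin edge on the tray, none touching another, so that light reaches both faces; last, turn the dial to the yellow dot. Leave the other things on the bench alone.

Things in the scene. Friction and masses are not known exactly. Their poses are not given: they have to be found in the camera images.
- base: curing unit, fixed: grey housing 160 (x) x 400 (y) x 40 mm high. Origin: centre of its underside. The dial stands at its x=0, y=-150 mm; two steel pegs, 10 mm across and 15 mm high with tapered tips, stand on its top at x=0, y=-60 mm and y=+170 mm.
- seat (a point): point on the unit's top (40 mm above the bench) midway between the pegs; its axes are the unit's. When the tray is home, the tray's origin lies here, its x along the unit's x (half a turn also fits).
- dial (a joint): selector dial, rad, 0 at OFF, growing clockwise seen from above; stops (detents) at 0 = OFF, 0.5, 1.0 and 1.5; the two ends are hard stops. Starts at one of the three programme stops.
- dial_grip (a point): on the dial's vertical axis at the height to grip: 77 mm above the bench. The grip is a black upright bar 46 mm long, 14 mm thick, its top 7 mm above this point, its foot 23 mm below; it runs along the line from the axis to the pointer. The round skirt under it has 48 mm diameter.
- dial_pointer (a point): the point on the dial face, 40 mm from the axis, to which the dial's white line points (it turns with the dial); set when within 7 mm horizontally of a mark.
- off_mark (a point): black dash on the dial face 40 mm from the axis: the OFF stop.
- dot_yellow: yellow round dot, 11 mm wide, lying on the dial face 40 mm from the dial's axis at one of the three programme stops (which one varies). Origin: its centre.
- dot_red: red round dot, 11 mm wide, lying on the dial face 40 mm from the dial's axis at one of the three programme stops (which one varies). Origin: its centre.
- dot_blue: blue round dot, 11 mm wide, lying on the dial face 40 mm from the dial's axis at one of the three programme stops (which one varies). Origin: its centre.
- tray: loose carrier tray: metal plate 130 (x) x 250 (y) x 8 mm, 350 g, with two through holes 13 mm wide at x=0, y=-115 and +115 mm. Origin: centre of its underside. A blue upright grip tab, 12 (x) x 44 (y) mm, stands on it centred at x=+56 mm, y=0 (the side away from the robot at the start), its top 42 mm above the underside.
- plate1: flat pink resin block 60 (its x) x 46 (its y) x 16 mm (its z), 60 g, with an ivory horseshoe on one face; starts lying flat on the bench. Origin: centre of its 60 x 46 underside (the face without horseshoe), z through the 16 mm thickness. May be absent.
- plate2: flat pink resin block 60 (its x) x 46 (its y) x 16 mm (its z), 60 g, with an ivory horseshoe on one face; starts lying flat on the bench. Origin: centre of its 60 x 46 underside (the face without horseshoe), z through the 16 mm thickness. May be absent.
- plate3: flat pink resin block 60 (its x) x 46 (its y) x 16 mm (its z), 60 g, with an ivory horseshoe on one face; starts lying flat on the bench. Origin: centre of its 60 x 46 underside (the face without horseshoe), z through the 16 mm thickness. May be absent.
- cup: small red open cup, rim diameter 42 mm, height 36 mm, wall 3 mm, narrower at the foot, 30 g; starts upright on the unit where the tray belongs. Origin: centre of its underside.
- pan: yellow open pan, fixed on the bench, 120 (x) x 140 (y) x 40 mm high, walls 4 mm. Origin: centre of its underside.
- tin: bystander, leave alone: tin with a green label, 64 mm across, 70 mm high, origin under its centre.
- flask: bystander, leave alone: white plastic bottle, 52 mm across, 120 mm high, origin under its centre.
- spatula: bystander, leave alone: spatula with a wooden handle, 170 mm long, lying flat along its x.
Not all that is in view belongs to the job. Leave any blue or orange look-alike of the plate2 alone.

How it is judged:
On the way, in this order (a step that is already met when the one before it is completed fails the run):
1. the dial is turned to OFF (horizontal distance between dial_pointer and off_mark below 0.007 m), for 0.3 s.
2. with the dial off, the tray is seated fully home on the pegs (horizontal distance between tray and seat below 0.004 m and z of tray in the frame of seat below 0.003 m and angle between the x axis of tray and the x axis of base, either way round below 0.05 rad and angle between tray's own z axis and vertical below 0.05 rad and horizontal distance between dial_pointer and off_mark below 0.007 m), for 0.3 s.
3. with the dial off, every plate stands upright on the seated tray (all of step 2 and angle between plate1's own z axis and vertical between 1.45 and 1.69 rad and x of plate1 in the frame of tray between -0.065 and 0.065 m and y of plate1 in the frame of tray between -0.125 and 0.125 m and z of plate1 in the frame of tray between 0.015 and 0.05 m and linear speed of each of plate1, plate2, plate3 below 0.02 m/s and contact force between each of plate1, plate2, plate3 and the fingers below 0.05 N and angle between plate2's own z axis and vertical between 1.45 and 1.69 rad and x of plate2 in the frame of tray between -0.065 and 0.065 m and y of plate2 in the frame of tray between -0.125 and 0.125 m and z of plate2 in the frame of tray between 0.015 and 0.05 m and angle between plate3's own z axis and vertical between 1.45 and 1.69 rad and x of plate3 in the frame of tray between -0.065 and 0.065 m and y of plate3 in the frame of tray between -0.125 and 0.125 m and z of plate3 in the frame of tray between 0.015 and 0.05 m), for 0.3 s.
4. the dial is turned to the yellow dot (horizontal distance between dial_pointer and dot_yellow below 0.007 m), for 0.3 s.
At the end, for the whole second after the job is handed in: Dial points at the yellow dot (7 mm at 40 mm radius); tray home on the pegs (4 mm, level); every plate present stands on the tray on a thin edge (within 7 degrees), at rest, none touching another; cup at rest on the floor of the yellow pan (horizontal distance between dial_pointer and dot_yellow below 0.007 m and horizontal distance between tray and seat below 0.004 m and z of tray in the frame of seat below 0.003 m and angle between the x axis of tray and the x axis of base, either way round below 0.05 rad and angle between tray's own z axis and vertical below 0.05 rad and angle between plate1's own z axis and vertical between 1.45 and 1.69 rad and x of plate1 in the frame of tray between -0.065 and 0.065 m and y of plate1 in the frame of tray between -0.125 and 0.125 m and z of plate1 in the frame of tray between 0.015 and 0.05 m and linear speed of each of plate1, plate2, plate3, cup below 0.02 m/s and contact force between each of plate1, plate2, plate3 and the fingers below 0.05 N and angle between plate2's own z axis and vertical between 1.45 and 1.69 rad and x of plate2 in the frame of tray between -0.065 and 0.065 m and y of plate2 in the frame of tray between -0.125 and 0.125 m and z of plate2 in the frame of tray between 0.015 and 0.05 m and angle between plate3's own z axis and vertical between 1.45 and 1.69 rad and x of plate3 in the frame of tray between -0.065 and 0.065 m and y of plate3 in the frame of tray between -0.125 and 0.125 m and z of plate3 in the frame of tray between 0.015 and 0.05 m and contact force between plate1 and plate2 below 0.05 N and contact force between each of plate1, plate2 and plate3 below 0.05 N and x of cup in the frame of pan between -0.06 and 0.06 m and y of cup in the frame of pan between -0.07 and 0.07 m and z of cup in the frame of pan below 0.032 m).
It fails at once if a bystander (tin, flask, spatula) is displaced by more than 4 cm (distance of any of tin, flask, spatula from where it was at the start of the episode above 0.04 m).
Of plate1, plate2, plate3 only 2 to 3 are there at a start; the rules pass over those that are not, and their reading is None.
At some moment in a run one of plate1, plate2, plate3, cup may be knocked a few centimetres aside while the robot is not near it.
It also fails if it takes over 208 s, if anything falls off the work surface, if the arm or the gripper's body presses on something with over 40 N, if the wrist force passes 120 N, or if a joint passes its speed limit or range.

## Working session

There is one attempt and no reset: what is moved stays moved. The work goes in short steps, Python scripts to look and compute and a shell command to move; the robot and the scene stay as the last step left them, time stands still between calls to the robot, and variables do not carry over. Pictures are saved under pics/ and viewed, at most 14 in all, crops included, and the job is handed in when it is done.

```bash
ls; mkdir -p pics; cat > h.py <<'E'
import numpy as np,cv2
from bench import ctrl
def shot(n,f=None):
    c=ctrl.camera(n)
    if f: cv2.imwrite('pics/'+f,cv2.cvtColor(c['color'],cv2.COLOR_RGB2BGR))
    return c
def world(c):
    z=c['range_z'];K=c['K'];h,w=z.shape
    u,v=np.meshgrid(np.arange(w),np.arange(h))
    p=np.stack([(u-K[0,2])/K[0,0]*z,(v-K[1,2])/K[1,1]*z,z],-1)
    P=np.array(c['pose']);return p@P[:3,:3].T+P[:3,3]
def st():
    o=ctrl.get_obs();print({k:np.round(o[k],4).tolist() for k in('time_s','eef_pos','eef_rot','q','opening','grasp_force','wrist_force')})
    return o
E
python3 - <<'E'
from h import *
st()
for n in('scene','top'):
    c=shot(n,n+'0.png');print(n,c['K'],np.round(c['pose'],3))
    np.savez('/tmp/'+n,**c)
E
```

```text
pics
{'time_s': 0.0, 'eef_pos': [0.2112, 0.5342, 0.2068], 'eef_rot': [-0.0004, 0.1873, 0.9823, -0.0008], 'q': [0.9877, 0.1816, 1.608, 0.0001, 1.3538, -0.2063], 'opening': 1.0003, 'grasp_force': 0.0, 'wrist_force': [0.6426, 0.4566, 0.0799]}
scene [[373.60702322   0.         252.71204636]
 [  0.         373.60702322 202.432531  ]
 [  0.           0.           1.        ]] [[-0.733  0.518 -0.441  1.052]
 [ 0.681  0.562 -0.47   0.516]
 [ 0.005 -0.645 -0.765  0.891]
 [ 0.     0.     0.     1.   ]]
top [[349.66519805   0.         257.61726892]
 [  0.         349.66519805 193.77655998]
 [  0.           0.           1.        ]] [[ 0.018 -0.992  0.128  0.443]
 [-1.    -0.016  0.016  0.027]
 [-0.014 -0.128 -0.992  1.06 ]
 [ 0.     0.     0.     1.   ]]
```

View pics/top0.png

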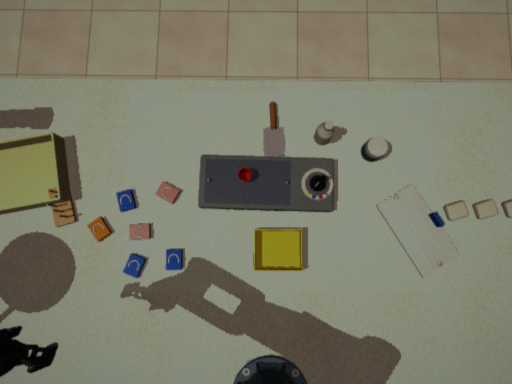

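View pics/scene0.png

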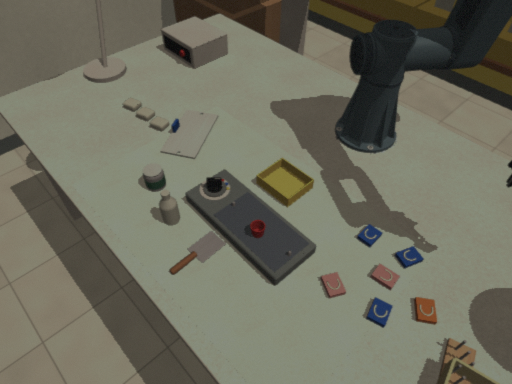

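The top view shows the unit at about (267,183), dial at (318,183), cup at (247,174), pan at (278,249) and tray at (417,230) with its tab at (436,218). The pink plates are at (168,191) and (140,231), among blue and orange decoys.

```bash
cat >> h.py <<'E'
def rect(W,m,zr=None,minn=15):
    """minAreaRects (world xy) of connected blobs in mask"""
    n,l,s,_=cv2.connectedComponentsWithStats(m.astype(np.uint8),connectivity=8);out=[]
    for i in range(1,n):
        k=l==i
        if s[i,4]<minn: continue
        p=W[k];
        r=cv2.minAreaRect((p[:,:2]*1000).astype(np.float32))
        b=cv2.boxPoints(r);e=b[1]-b[0];f=b[2]-b[1]
        if np.linalg.norm(f)>np.linalg.norm(e): e,f=f,e
        out.append(dict(c=np.round(r[0]).tolist(),L=[round(float(np.linalg.norm(e))),round(float(np.linalg.norm(f)))],ang=round(float(np.arctan2(e[1],e[0])%np.pi),3),z=round(float(np.median(p[:,2])*1000),1),n=int(s[i,4]),mean=np.round(p[:,:2].mean(0)*1000,1).tolist(),px=[int(s[i,0]+s[i,2]/2),int(s[i,1]+s[i,3]/2)]))
    return out
def hsv(c): return cv2.cvtColor(c['color'],cv2.COLOR_RGB2HSV)
E
python3 - <<'E'
from h import *
for n in('top','scene'):
    c=dict(np.load(f'/tmp/{n}.npz'));W=world(c);H=hsv(c);h,s,v=H[...,0].astype(int),H[...,1],H[...,2]
    ok=c['range_z']>0;z=W[...,2]
    R=((h<10)|(h>170))
    for name,m in dict(pink=R&(s>50)&(s<150)&(v>110)&(z>.005)&(z<.03),red=R&(s>170)&(v>60)&(z>.03)&(z<.09),yellow=(h>20)&(h<35)&(s>150)&(z<.06),blue=(h>100)&(h<130)&(s>130),unit=(z>.034)&(z<.046)&(W[...,0]>.35)&(W[...,0]<.7)&(abs(W[...,1])<.35),tray=(z>.004)&(z<.014)&(W[...,1]<-.25)&(W[...,1]>-.7)&(s<60)&(W[...,0]<.6)).items():
        print(n,name); [print('  ',r) for r in rect(W,m&ok,minn=6 if name in('red','blue','yellow') else 25)]
E
```

```text
top pink
   {'c': [580.0, 319.0], 'L': [59, 45], 'ang': 1.072, 'z': 13.9, 'n': 246, 'mean': [579.1, 318.4], 'px': [167, 192]}
   {'c': [460.0, 398.0], 'L': [59, 45], 'ang': 1.682, 'z': 13.6, 'n': 248, 'mean': [459.8, 396.4], 'px': [139, 231]}
top red
   {'c': [627.0, 82.0], 'L': [39, 38], 'ang': 1.147, 'z': 49.2, 'n': 134, 'mean': [629.3, 80.8], 'px': [245, 174]}
   {'c': [570.0, -139.0], 'L': [6, 4], 'ang': 1.713, 'z': 39.6, 'n': 6, 'mean': [569.6, -139.4], 'px': [320, 197]}
top yellow
   {'c': [579.0, -103.0], 'L': [7, 6], 'ang': 2.371, 'z': 41.5, 'n': 8, 'mean': [579.3, -102.7], 'px': [308, 193]}
   {'c': [414.0, -20.0], 'L': [143, 117], 'ang': 1.588, 'z': 2.7, 'n': 1976, 'mean': [412.6, -19.8], 'px': [278, 250]}
top blue
   {'c': [553.0, 443.0], 'L': [57, 45], 'ang': 0.294, 'z': 13.8, 'n': 238, 'mean': [551.6, 442.2], 'px': [126, 200]}
   {'c': [509.0, -479.0], 'L': [40, 12], 'ang': 0.581, 'z': 38.4, 'n': 102, 'mean': [509.1, -477.8], 'px': [437, 219]}
   {'c': [379.0, 289.0], 'L': [58, 45], 'ang': 0.042, 'z': 13.9, 'n': 246, 'mean': [377.5, 287.7], 'px': [174, 259]}
   {'c': [36
[... 2578 characters left out ...]
 [59, 42], 'ang': 0.286, 'z': 15.1, 'n': 313, 'mean': [556.7, 445.8], 'px': [379, 312]}
scene unit
   {'c': [415.0, -17.0], 'L': [142, 124], 'ang': 1.58, 'z': 37.7, 'n': 245, 'mean': [415.8, -15.1], 'px': [285, 179]}
   {'c': [612.0, 21.0], 'L': [401, 161], 'ang': 1.553, 'z': 39.2, 'n': 5618, 'mean': [616.7, 45.7], 'px': [250, 224]}
scene tray
   {'c': [480.0, -433.0], 'L': [254, 133], 'ang': 0.549, 'z': 6.9, 'n': 1408, 'mean': [484.8, -426.7], 'px': [190, 134]}
   {'c': [556.0, -619.0], 'L': [69, 36], 'ang': 2.499, 'z': 9.4, 'n': 37, 'mean': [552.7, -615.6], 'px': [145, 117]}
   {'c': [549.0, -530.0], 'L': [66, 33], 'ang': 2.614, 'z': 9.2, 'n': 38, 'mean': [547.1, -526.9], 'px': [159, 127]}
```

```bash
python3 - <<'E'
from h import *
out=[]
for n,(u,v) in dict(top=(318,183),scene=(215,187)).items():
    c=dict(np.load(f'/tmp/{n}.npz'))
    out.append(cv2.resize(c['color'][v-25:v+25,u-25:u+25],(390,390),interpolation=cv2.INTER_CUBIC))
cv2.imwrite('pics/dial0.png',cv2.convertScaleAbs(np.hstack(out)[...,::-1],alpha=1.6,beta=20))
E
```

```text
(no output)
```

View pics/dial0.png

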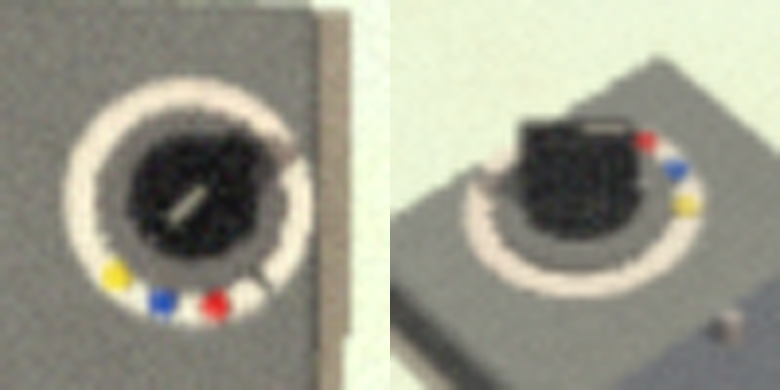

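The dial's white line points at yellow (1.5), and the OFF dash is 1.5 rad counter-clockwise from it. I'll make a helper that turns a world target into tool-axis shares, then move to the dial.

```bash
cat >> h.py <<'E'
from scipy.spatial.transform import Rotation as R
def yang(o):
    w,x,y,z=o['eef_rot'];v=R.from_quat([x,y,z,w]).as_matrix()[:,1];return np.arctan2(v[1],v[0])
def rel(x,y,z,ya=None,o=None,p=None):
    """shares from present pose (or mm pose p=(x,y,z,yang)) to mm target; jaw line angle ya taken mod pi"""
    o=o or ctrl.get_obs();q=yang(o) if p is None else p[3]
    P=np.array(o['eef_pos'])*1000 if p is None else np.array(p[:3])
    d=np.array([x,y,z])-P
    X=np.array([-np.sin(q),np.cos(q),0]);Y=np.array([np.cos(q),np.sin(q),0])
    s=np.array([d@X,d@Y,-d[2]])/200
    t=0 if ya is None else -((ya-q+np.pi/2)%np.pi-np.pi/2)/1.5
    print('rel',np.round(s,3).tolist(),'tw',round(t,3),'| pos',P.round(1).tolist(),'yang',round(q,3),'q6',round(o['q'][5],2),'t',round(o['time_s'],1))
E
python3 -c "
from h import *
rel(608.5,-130,130,.82)"
```

```text
rel [-3.069, -2.357, 0.384] tw 0.249 | pos [211.2, 534.2, 206.9] yang 1.194 q6 -0.21 t 0.1
```

```bash
M="python3 -m handwheel"
$M '[[[-0.8,-0.6,0,0],[-0.8,-0.6,0,0],[-0.8,-0.6,0,0],[-0.8,-0.6,0,0],[-0.8,-0.6,0,0]]]' 85
$M '[[[-0.8,-0.6,0,0],[-0.8,-0.6,0,0],[-0.8,-0.6,0,0],[-0.8,-0.6,0,0],[-0.8,-0.6,0,0]]]'
$M '[[[-0.8,-0.6,0,0],[-0.8,-0.6,0,0],[-0.8,-0.6,0,0],[-0.8,-0.6,0,0],[-0.8,-0.6,0,0]]]'
$M '[[[-0.67,-0.56,0,0.25],[-0.67,-0.56,0,0.25],[-0.67,-0.56,0,0.25],[-0.67,-0.56,0.3,0.25],[-0.67,-0.56,0.3,0.25],[-0.67,-0.56,0.3,0.25],[-0.67,-0.56,0.3,0.25]]]'
python3 -c "
from h import *
rel(608.5,-130,130,.82);rel(608.5,-130,66,.82)"
```

```text
time_s: 0.72
eef_pos: [0.3164, 0.3639, 0.2076]
eef_rot: [-0.0, 0.188, 0.982, 0.0]
wrist_force: [0.2, 0.6, 0.1]
opening: 1.0
grasp_force: 0.0
time_s: 1.35
eef_pos: [0.4206, 0.1946, 0.2075]
eef_rot: [-0.0, 0.187, 0.982, 0.0]
wrist_force: [0.3, -0.0, -0.0]
opening: 0.996
grasp_force: 0.0
time_s: 1.98
eef_pos: [0.5251, 0.025, 0.2072]
eef_rot: [-0.001, 0.187, 0.982, 0.0]
wrist_force: [0.1, 0.5, -0.3]
opening: 0.998
grasp_force: 0.0
time_s: 2.85
eef_pos: [0.6103, -0.1292, 0.1507]
eef_rot: [0.002, 0.366, 0.931, 0.0]
wrist_force: [0.1, 0.7, 0.0]
opening: 0.997
grasp_force: 0.0
rel [0.004, -0.009, 0.103] tw 0.001 | pos [610.3, -129.2, 150.7] yang 0.821 q6 -1.22 t 2.9
rel [0.004, -0.009, 0.423] tw 0.001 | pos [610.3, -129.2, 150.7] yang 0.821 q6 -1.22 t 2.9
```

```bash
M="python3 -m handwheel"
$M '[[[0,-0.01,0.2,0],[0,-0.01,0.42,0],[0,-0.01,0.42,0],[0,-0.01,0.42,0]]]' 85
$M '[[[0,0,0,0],[0,0,0,0],[0,0,0,0],[0,0,0,0],[0,0,0,0],[0,0,0,0]]]' 0
$M '[[[0,0,0,-0.1],[0,0,0,-0.2],[0,0,0,-0.3],[0,0,0,-0.45],[0,0,0,-0.6],[0,0,0,-0.75],[0,0,0,-0.9],[0,0,0,-1],[0,0,0,-1],[0,0,0,-1]]]'
$M '[[[0,0,0,-0.04],[0,0,0,-0.04],[0,0,0,-0.04]]]'
python3 -c "
from h import *
rel(608.5,-130,66,.82)"
```

```text
time_s: 3.35
eef_pos: [0.6091, -0.1319, 0.0664]
eef_rot: [0.002, 0.367, 0.93, -0.0]
wrist_force: [0.3, -0.3, 0.3]
opening: 0.995
grasp_force: 0.0
time_s: 4.1
eef_pos: [0.6074, -0.1316, 0.0636]
eef_rot: [-0.0, 0.367, 0.93, -0.0]
wrist_force: [-0.5, -0.3, 0.4]
opening: -0.001
grasp_force: 0.0
time_s: 5.35
eef_pos: [0.6074, -0.1315, 0.0636]
eef_rot: [-0.0, -0.365, 0.931, 0.0]
wrist_force: [-0.2, -0.2, -0.2]
opening: 0.001
grasp_force: 0.0
time_s: 5.72
eef_pos: [0.6075, -0.1316, 0.0637]
eef_rot: [0.0, -0.392, 0.92, -0.0]
wrist_force: [0.7, -0.5, 0.7]
opening: 0.001
grasp_force: 0.0
rel [-0.009, 0.002, -0.012] tw 1.038 | pos [607.5, -131.6, 63.7] yang 2.377 q6 -2.78 t 5.7
```

```bash
python3 - <<'E'
from h import *
out=[]
for n,(u,v) in dict(top=(318,183),scene=(215,187)).items():
    c=shot(n)
    out.append(cv2.resize(c['color'][v-50:v+50,u-50:u+50],(390,390),interpolation=cv2.INTER_CUBIC))
cv2.imwrite('pics/dial1.png',cv2.convertScaleAbs(np.hstack(out)[...,::-1],alpha=1.6,beta=20))
E
```

```text
(no output)
```

View pics/dial1.png

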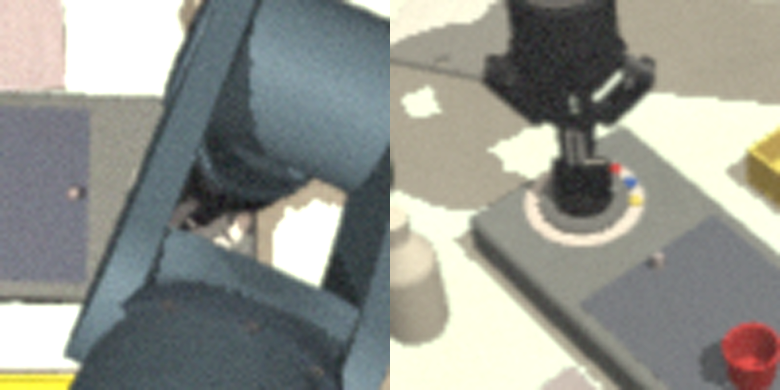

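```bash
python3 - <<'E'
from h import *
for n in('top','scene'):
    c=dict(np.load(f'/tmp/{n}.npz'));W=world(c);d=np.hypot(W[...,0]-.6085,W[...,1]+.13)
    for lo,hi in((.047,.06),(.06,.077),(.077,.095)):
        m=(d<.06)&(W[...,2]>lo)&(W[...,2]<hi)
        print(n,lo,m.sum(),[ (r['c'],r['L'],r['ang'],r['z'],r['n']) for r in rect(W,m,minn=5)])
E
```

```text
top 0.047 150 [([609.0, -129.0], [47, 45], 1.586, 52.3, 140)]
top 0.06 5 [([593.0, -115.0], [12, 1], 0.889, 71.6, 5)]
top 0.077 78 [([609.0, -130.0], [45, 12], 2.37, 81.5, 78)]
scene 0.047 96 [([618.0, -119.0], [43, 21], 2.418, 52.3, 87)]
scene 0.06 61 [([612.0, -125.0], [46, 13], 2.563, 69.3, 61)]
scene 0.077 63 [([610.0, -129.0], [42, 15], 2.375, 82.0, 63)]
```

```bash
python3 - <<'E'
from h import *
st()
c=shot('scene');W=world(c)
for n,(u,v) in dict(scene=(215,187)).items():
    cv2.imwrite('pics/dial2.png',cv2.convertScaleAbs(cv2.resize(c['color'][150:210,185:245],(600,600),interpolation=cv2.INTER_CUBIC)[...,::-1],alpha=2.2,beta=30))
for v in range(172,202,2): print(v,[tuple((W[v,u]*1000).round().astype(int).tolist()) for u in(206,210,214,218,222)])
E
```

```text
{'time_s': 5.825, 'eef_pos': [0.6074, -0.1316, 0.0637], 'eef_rot': [-0.0, -0.3926, 0.9197, 0.0], 'q': [-0.404, 0.4392, 1.5887, -0.0, 1.1137, -2.7817], 'opening': 0.003, 'grasp_force': 0.0, 'wrist_force': [0.7084, -0.8102, -0.5947]}
172 [(561, -237, -2), (618, -129, 117), (607, -124, 113), (531, -210, -2), (545, -169, 38)]
174 [(568, -228, 0), (620, -128, 111), (609, -122, 108), (560, -172, 37), (552, -161, 39)]
176 [(573, -223, -2), (620, -129, 102), (611, -121, 101), (567, -162, 40), (555, -157, 36)]
178 [(624, -145, 84), (621, -127, 95), (612, -121, 93), (597, -122, 83), (564, -147, 40)]
180 [(629, -139, 83), (620, -132, 82), (609, -126, 79), (601, -117, 81), (569, -140, 40)]
182 [(628, -142, 72), (621, -131, 75), (612, -123, 75), (604, -114, 76), (577, -130, 45)]
184 [(620, -155, 47), (620, -133, 64), (612, -124, 66), (603, -116, 66), (583, -124, 44)]
186 [(624, -151, 44), (621, -133, 56), (614, -122, 59), (604, -116, 57), (586, -120, 40)]
188 [(629, -145, 44), (624, -130, 52), (616, -121, 53), (608, -111, 55), (595, -109, 47)]
190 [(635, -137, 45), (629, -124, 52), (621, -115, 53), (614, -104, 56), (598, -105, 44)]
192 [(639, -133, 42), (630, -124, 43), (623, -112, 47), (614, -105, 46), (604, -98, 44)]
194 [(644, -126, 43), (634, -119, 42), (628, -106, 47), (618, -100, 45), (607, -94, 41)]
196 [(647, -122, 40), (638, -114, 39), (631, -104, 42), (621, -97, 40), (611, -90, 38)]
198 [(653, -115, 41), (644, -107, 41), (634, -100, 39), (625, -92, 39), (618, -82, 41)]
200 [(658, -109, 41), (648, -101, 39), (640, -93, 40), (631, -84, 41), (621, -78, 39)]
```

View pics/dial2.png

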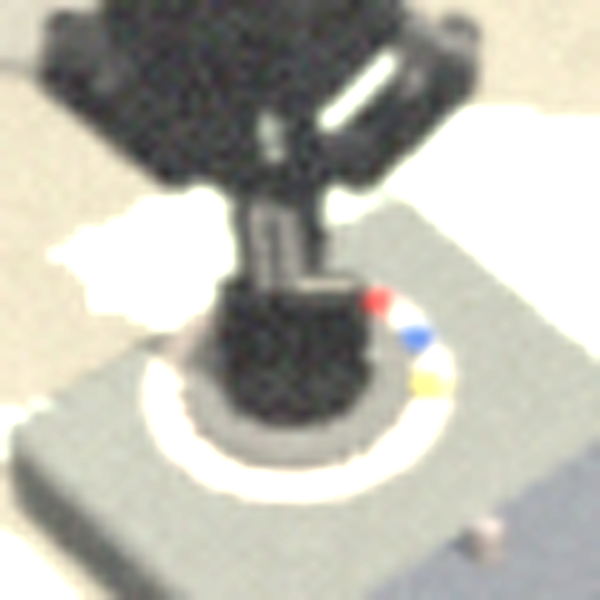

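```bash
M="python3 -m handwheel"
$M '[[[0,0,-0.25,0],[0,0,-0.25,0],[0,0,-0.25,0]]]'
$M '[[[0,0,0,1],[0,0,0,1],[0,0,0,1],[0,0,0,1],[0,0,0,1],[0,0,0,1],[0,0,0,1],[0,0,0,1],[0,0,0,1],[0,0,0,1]]]' 85
$M '[[[0,0,0,0.04],[0,0,0.1,0.04],[0,0,0.23,0.04],[0,0,0.23,0.04]]]'
$M '[[[0,0,0,0],[0,0,0,0]]]' 40
$M '[[[0,0,0,0],[0,0,0,0]]]' 15
$M '[[[0,0,0,0],[0,0,0,0]]]' 10
$M '[[[0,0,0,0],[0,0,0,0]]]' 5
python3 -c "
from h import *
st();c=shot('scene')
cv2.imwrite('pics/dial3.png',cv2.convertScaleAbs(cv2.resize(c['color'][150:210,185:245],(600,600),interpolation=cv2.INTER_CUBIC)[...,::-1],alpha=2.2,beta=30))"
```

```text
time_s: 6.25
eef_pos: [0.6074, -0.1315, 0.1137]
eef_rot: [0.0, -0.393, 0.92, -0.0]
wrist_force: [-0.4, 0.4, -0.5]
opening: -0.001
grasp_force: 0.0
time_s: 7.5
eef_pos: [0.6069, -0.1314, 0.1128]
eef_rot: [-0.001, 0.337, 0.941, 0.0]
wrist_force: [0.2, -0.3, -0.3]
opening: 0.995
grasp_force: 0.0
time_s: 8.0
eef_pos: [0.6047, -0.1305, 0.0638]
eef_rot: [-0.003, 0.366, 0.931, 0.0]
wrist_force: [-0.2, 0.2, 0.2]
opening: 0.994
grasp_force: 0.0
time_s: 8.25
eef_pos: [0.6082, -0.1319, 0.0687]
eef_rot: [0.001, 0.367, 0.93, -0.0]
wrist_force: [-0.5, -0.1, 0.4]
opening: 0.594
grasp_force: 0.0
time_s: 8.5
eef_pos: [0.6078, -0.1317, 0.0683]
eef_rot: [0.0, 0.367, 0.93, -0.0]
wrist_force: [-0.3, 0.3, -0.3]
opening: 0.176
grasp_force: 0.0
time_s: 8.75
eef_pos: [0.6075, -0.1316, 0.0678]
eef_rot: [0.0, 0.367, 0.93, -0.0]
wrist_force: [0.9, -0.4, -0.2]
opening: 0.111
grasp_force: 0.0
time_s: 9.0
eef_pos: [0.6074, -0.1316, 0.0677]
eef_rot: [-0.0, 0.367, 0.93, -0.0]
wrist_force: [-0.7, 0.3, 0.9]
opening: 0.059
grasp_force: 0.0
{'time_s': 9.0, 'eef_pos': [0.6074, -0.1316, 0.0677], 'eef_rot': [-0.0, 0.3671, 0.9302, -0.0], 'q': [-0.404, 0.4339, 1.587, -0.0, 1.1207, -1.223], 'opening': 0.0586, 'grasp_force': 0.0, 'wrist_force': [-0.7192, 0.2549, 0.9002]}
```

View pics/dial3.png

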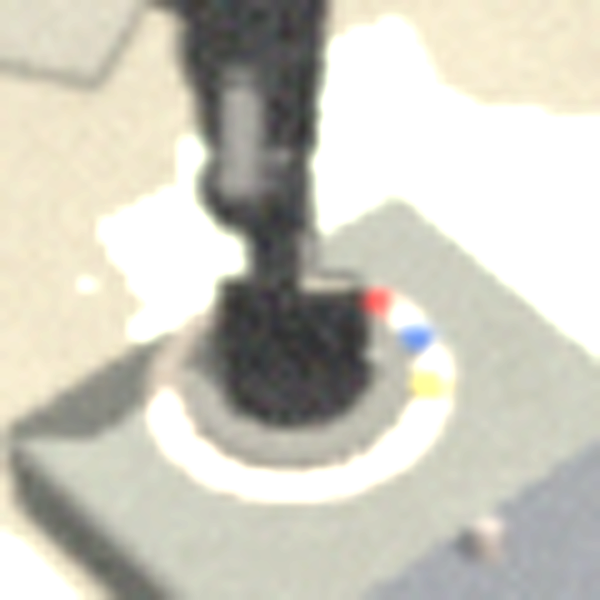

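```bash
M="python3 -m handwheel"
$M '[[[0,0,-0.3,0],[0,0,-0.3,0],[0,0,-0.3,0],[0,0,-0.3,0]]]' 5
python3 - <<'E'
from h import *
o=st();c=shot('scene');W=world(c)
d=np.hypot(W[...,0]-.6074,W[...,1]+.1316)
m=(d<.05)&(W[...,2]>.09)&(W[...,2]<.2)
for z in range(90,200,6):
    k=m&(abs(W[...,2]*1000-z-3)<3)
    if k.sum(): print(z,k.sum(),(W[k]*1000).mean(0).round().tolist())
cv2.imwrite('pics/dial4.png',cv2.convertScaleAbs(cv2.resize(c['color'][130:210,175:255],(600,600),interpolation=cv2.INTER_CUBIC)[...,::-1],alpha=2.2,beta=30))
E
```

```text
time_s: 9.55
eef_pos: [0.6064, -0.1311, 0.1261]
eef_rot: [-0.001, 0.367, 0.93, 0.0]
wrist_force: [-0.9, 0.1, -0.1]
opening: 0.059
grasp_force: 0.0
{'time_s': 9.55, 'eef_pos': [0.6064, -0.1311, 0.1261], 'eef_rot': [-0.0014, 0.3671, 0.9302, 0.0], 'q': [-0.404, 0.3614, 1.5549, -0.0, 1.2281, -1.223], 'opening': 0.0588, 'grasp_force': 0.0, 'wrist_force': [-0.8842, 0.1292, -0.1188]}
150 5 [605.0, -126.0, 154.0]
156 13 [612.0, -124.0, 159.0]
162 14 [612.0, -123.0, 165.0]
168 12 [615.0, -121.0, 171.0]
174 8 [617.0, -121.0, 176.0]
192 5 [616.0, -112.0, 196.0]
198 5 [624.0, -107.0, 199.0]
```

View pics/dial4.png

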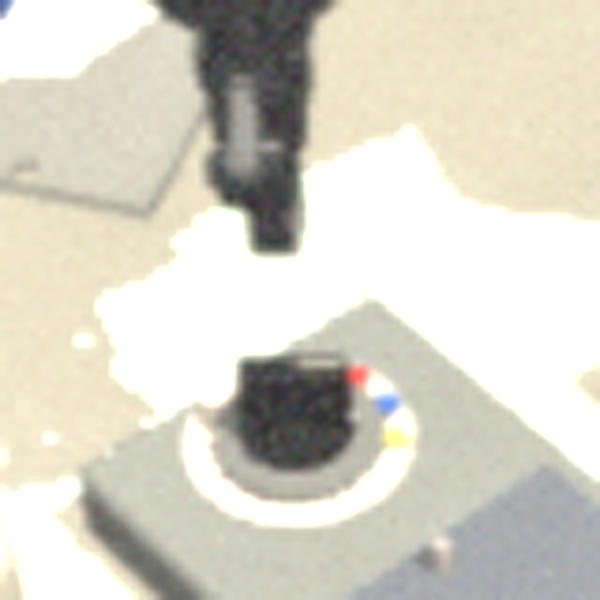

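The fingertips measure about z=152 while the reported TCP is 126. They should be at 118, so the real gripper sits about 34 mm higher than reported, and that is why it closed above the bar. I'll go lower in force-watched steps.

```bash
M="python3 -m handwheel"
$M '[[[0,0,0,0],[0,0,0.3,0],[0,0,0.3,0],[0,0,0.3,0]]]' 45
$M '[[[0,0,0.07,0],[0,0,0.14,0],[0,0,0.14,0]]]'
$M '[[[0,0,0.03,0],[0,0,0.03,0]]]'
$M '[[[0,0,0,0],[0,0,0,0],[0,0,0,0],[0,0,0,0]]]' 0
python3 - <<'E'
from h import *
st()
E
```

```text
time_s: 10.1
eef_pos: [0.6078, -0.1317, 0.0685]
eef_rot: [0.0, 0.367, 0.93, -0.0]
wrist_force: [-0.0, -0.2, 0.7]
opening: 0.528
grasp_force: 0.0
time_s: 10.48
eef_pos: [0.6063, -0.1311, 0.0382]
eef_rot: [-0.001, 0.367, 0.93, 0.0]
wrist_force: [-0.5, 0.9, -0.4]
opening: 0.529
grasp_force: 0.0
time_s: 10.72
eef_pos: [0.6073, -0.1315, 0.0334]
eef_rot: [-0.0, 0.367, 0.93, 0.0]
wrist_force: [0.3, -0.3, 0.5]
opening: 0.529
grasp_force: 0.0
time_s: 11.22
eef_pos: [0.609, -0.1303, 0.0344]
eef_rot: [0.001, 0.367, 0.93, 0.001]
wrist_force: [4.8, 6.0, -0.1]
opening: 0.155
grasp_force: 61.4
{'time_s': 11.225, 'eef_pos': [0.609, -0.1303, 0.0344], 'eef_rot': [0.0012, 0.367, 0.9302, 0.0012], 'q': [-0.4025, 0.4808, 1.5981, 0.0027, 1.0603, -1.2229], 'opening': 0.1551, 'grasp_force': 61.3565, 'wrist_force': [4.8451, 6.0001, -0.1251]}
```

```bash
M="python3 -m handwheel"
$M '[[[0,0.01,0,-0.1],[0,0.01,0,-0.2],[0,0.01,0,-0.3],[0,0.01,0,-0.4],[0,0.01,0,-0.52],[0,0.01,0,-0.64],[0,0.01,0,-0.76],[0,0.01,0,-0.88],[0,0.01,0,-1],[0,0.01,0,-1]]]'
$M '[[[0,0,0,-0.02],[0,0,0,-0.02],[0,0,0,-0.02]]]'
$M '[[[0,0,0,0],[0,0,0,0]]]' 50
$M '[[[0,0,-0.4,0],[0,0,-0.4,0],[0,0,-0.4,0],[0,0,-0.4,0]]]'
python3 - <<'E'
from h import *
o=st();
for n in('scene','top'):
    c=shot(n);W=world(c)
    d=np.hypot(W[...,0]-.609,W[...,1]+.13)
    m=(d<.04)&(W[...,2]>.077)&(W[...,2]<.093)
    print(n,[(r['c'],r['L'],r['ang'],r['n']) for r in rect(W,m,minn=10)])
    m=(d<.06)&(W[...,2]>.1)&(W[...,2]<.14); print(np.sort(W[...,2][m])[:8])
cv2.imwrite('pics/x5.png',shot('scene')['color'][...,::-1])
rel(627,82,130,1.57)
E
```

```text
time_s: 12.48
eef_pos: [0.6093, -0.1284, 0.0344]
eef_rot: [0.001, -0.366, 0.931, 0.001]
wrist_force: [-0.6, 6.4, 4.3]
opening: 0.148
grasp_force: 62.3
time_s: 12.85
eef_pos: [0.6093, -0.1283, 0.0344]
eef_rot: [0.001, -0.378, 0.926, 0.001]
wrist_force: [-0.6, 7.6, 4.6]
opening: 0.151
grasp_force: 69.5
time_s: 13.1
eef_pos: [0.609, -0.1304, 0.0339]
eef_rot: [0.0, -0.379, 0.925, -0.0]
wrist_force: [-1.1, 0.7, 0.2]
opening: 0.57
grasp_force: 0.0
time_s: 13.6
eef_pos: [0.6077, -0.1298, 0.112]
eef_rot: [-0.001, -0.379, 0.925, 0.001]
wrist_force: [-0.7, -0.5, -0.3]
opening: 0.584
grasp_force: 0.0
{'time_s': 13.6, 'eef_pos': [0.6077, -0.1298, 0.112], 'eef_rot': [-0.0009, -0.3793, 0.9253, 0.0009], 'q': [-0.4011, 0.3795, 1.5616, -0.0001, 1.203, -2.75], 'opening': 0.5841, 'grasp_force': 0.0, 'wrist_force': [-0.718, -0.55, -0.3134]}
scene [([609.0, -129.0], [44, 14], 0.736, 55)]
[]
top []
[]
rel [-0.812, 0.686, -0.091] tw 0.519 | pos [607.6, -129.7, 111.7] yang 2.349 q6 -2.75 t 13.8
```

```bash
M="python3 -m handwheel"
$M '[[[-0.81,0.69,0,0.52],[-0.81,0.69,0,0.52],[-0.81,0.69,0,0.52],[-0.81,0.69,0,0.52],[-0.81,0.69,0,0.52],[-0.81,0.69,0,0.52],[-0.81,0.69,0,0.52]]]' 70
python3 - <<'E'
from h import *
c=shot('scene');W=world(c);H=hsv(c);h,s,v=H[...,0].astype(int),H[...,1],H[...,2]
m=((h<10)|(h>170))&(s>150)&(v>50)&(W[...,2]>.04)&(W[...,2]<.085)&(abs(W[...,1]-.08)<.1)
print(rect(W,m,minn=10));rel(627.5,82.5,20,1.57)
E
```

```text
time_s: 14.62
eef_pos: [0.627, 0.0815, 0.113]
eef_rot: [-0.001, 0.001, 1.0, -0.0]
wrist_force: [0.3, 0.6, 0.2]
opening: 0.818
grasp_force: 0.0
[{'c': [627.0, 83.0], 'L': [40, 35], 'ang': 0.825, 'z': 63.3, 'n': 185, 'mean': [625.9, 81.2], 'px': [258, 228]}]
rel [-0.002, 0.006, 0.466] tw -0.001 | pos [627.1, 81.3, 113.2] yang 1.569 q6 -1.63 t 14.7
```

```bash
M="python3 -m handwheel"
$M '[[[0,0.005,0.25,0],[0,0.005,0.46,0],[0,0.005,0.46,0],[0,0.005,0.46,0]]]'
$M '[[[0,0,0,0],[0,0,0,0],[0,0,0,0],[0,0,0,0]]]' 0
$M '[[[0,0,-0.2,0],[0,0,-0.45,0],[0,0,-0.45,0],[0.3,-0.25,-0.45,0],[0.6,-0.5,-0.45,0],[0.6,-0.5,-0.45,0],[0.6,-0.5,-0.45,0],[0.6,-0.5,-0.45,0]]]'
$M '[[[0.25,0,0,0],[0.46,0,0,0],[0.46,0,0,0],[0.46,0,0,0]]]'
python3 - <<'E'
from h import *
rel(414,-18,0)
E
```

```text
time_s: 15.18
eef_pos: [0.6285, 0.0824, 0.0232]
eef_rot: [0.001, 0.001, 1.0, -0.0]
wrist_force: [-0.2, -0.3, -0.2]
opening: 0.821
grasp_force: 0.0
time_s: 15.68
eef_pos: [0.6291, 0.0827, 0.0243]
eef_rot: [0.002, 0.001, 1.0, -0.0]
wrist_force: [-1.8, 0.2, 6.2]
opening: 0.455
grasp_force: 59.6
time_s: 16.68
eef_pos: [0.5078, -0.0168, 0.112]
eef_rot: [0.001, 0.001, 1.0, 0.0]
wrist_force: [-0.1, -0.1, 0.7]
opening: 0.458
grasp_force: 60.3
time_s: 17.18
eef_pos: [0.4167, -0.0167, 0.1124]
eef_rot: [0.001, 0.001, 1.0, -0.0]
wrist_force: [-0.4, -0.4, 0.8]
opening: 0.453
grasp_force: 60.3
rel [0.014, -0.007, 0.562] tw 0 | pos [416.7, -16.7, 112.4] yang 1.57 q6 -1.9 t 17.2
```

```bash
M="python3 -m handwheel"
$M '[[[0,0,0.25,0],[0,0,0.45,0],[0,0,0.55,0],[0,0,0.6,0],[0,0,0.6,0],[0,0,0.6,0]]]'
$M '[[[0,0,0,0],[0,0,0,0],[0,0,0,0]]]' 62
$M '[[[0,0,-0.3,0],[0,0,-0.6,0],[0,0,-0.6,0],[0,0,-0.6,0]]]'
python3 - <<'E'
from h import *
c=shot('scene');W=world(c);H=hsv(c);h,s,v=H[...,0].astype(int),H[...,1],H[...,2]
m=((h<10)|(h>170))&(s>150)&(v>50)&(W[...,2]<.085)&(abs(W[...,1])<.1)&(abs(W[...,0]-.41)<.1)
print(rect(W,m,minn=10)); print(np.sort(W[...,2][m])[-5:])
# tray measure
for n in('scene','top'):
    c=shot(n);W=world(c);H=hsv(c);h,s,v=H[...,0].astype(int),H[...,1],H[...,2];x,y,z=W[...,0],W[...,1],W[...,2]
    k=(x<.65)&(y<-.3)&(y>-.6)
    print('tab',rect(W,k&(h>100)&(h<130)&(s>130)&(z>.035)))
    print('tray',rect(W,k&(z>.004)&(z<.012)&(s<60),minn=500))
rel(0,0,0)
E
```

```text
time_s: 17.92
eef_pos: [0.4164, -0.017, -0.0075]
eef_rot: [0.001, 0.001, 1.0, -0.0]
wrist_force: [0.9, -0.4, -0.8]
opening: 0.455
grasp_force: 60.3
time_s: 18.3
eef_pos: [0.4154, -0.0168, -0.008]
eef_rot: [0.0, 0.001, 1.0, -0.0]
wrist_force: [-0.2, 0.9, 0.2]
opening: 0.722
grasp_force: 0.0
time_s: 18.8
eef_pos: [0.4149, -0.0166, 0.1116]
eef_rot: [0.0, 0.001, 1.0, -0.0]
wrist_force: [0.5, 0.2, -0.6]
opening: 0.723
grasp_force: 0.0
[{'c': [415.0, -16.0], 'L': [43, 35], 'ang': 0.756, 'z': 28.5, 'n': 131, 'mean': [413.9, -17.6], 'px': [285, 180]}]
[0.04115744 0.04148586 0.04241011 0.04300041 0.04408406]
tab [{'c': [512.0, -477.0], 'L': [37, 7], 'ang': 0.578, 'z': 38.5, 'n': 18, 'mean': [512.1, -475.5], 'px': [175, 124]}]
tray [{'c': [482.0, -433.0], 'L': [254, 133], 'ang': 0.55, 'z': 6.9, 'n': 1449, 'mean': [486.8, -427.0], 'px': [189, 134]}]
tab [{'c': [509.0, -480.0], 'L': [41, 12], 'ang': 0.536, 'z': 40.5, 'n': 64, 'mean': [508.9, -479.3], 'px': [438, 220]}]
tray [{'c': [481.0, -434.0], 'L': [251, 134], 'ang': 0.554, 'z': 6.7, 'n': 3297, 'mean': [478.8, -433.4], 'px': [418, 230]}]
rel [2.069, 0.078, 0.551] tw 0 | pos [413.8, -16.3, 110.1] yang 1.569 q6 -1.9 t 18.9
```

```bash
M="python3 -m handwheel"
$M '[[[-0.16,-0.78,0,0],[-0.16,-0.78,0,0],[-0.16,-0.78,0,0],[-0.16,-0.78,0,0]]]' 50
$M '[[[-0.16,-0.77,0,0],[-0.16,-0.77,0,0],[-0.16,-0.77,0,0],[-0.16,-0.77,0,0]]]'
$M '[[[-0.16,-0.77,0,0.9],[-0.16,-0.77,0,0.9],[-0.16,-0.77,0,0.9],[-0.16,-0.77,0,0.9],[-0.16,-0.77,0,0.9],[-0.16,-0.77,0,0.9],[-0.16,-0.77,0,0.9],[-0.16,-0.77,0,0.9]]]'
$M '[[[0,0,0,0.82],[0,0,0,0.82],[0,0,0,0.82],[0,0,0,0.82],[0,0,0,0.82],[0,0,0,0.82],[0,0,0,0.82],[0,0,0,0.82]]]'
python3 - <<'E'
from h import *
rel(510,-480.5,-10,-1.019)
E
```

```text
time_s: 19.45
eef_pos: [0.4464, -0.1747, 0.1103]
eef_rot: [-0.001, 0.003, 1.0, 0.001]
wrist_force: [-0.1, 0.6, 0.0]
opening: 0.587
grasp_force: 0.0
time_s: 19.95
eef_pos: [0.4781, -0.3274, 0.1103]
eef_rot: [-0.001, 0.002, 1.0, 0.001]
wrist_force: [0.6, 1.1, 0.5]
opening: 0.585
grasp_force: 0.0
time_s: 20.95
eef_pos: [0.5105, -0.4783, 0.1106]
eef_rot: [-0.001, 0.625, 0.781, 0.0]
wrist_force: [0.8, -0.7, -0.9]
opening: 0.581
grasp_force: 0.0
time_s: 21.95
eef_pos: [0.5104, -0.4795, 0.1112]
eef_rot: [-0.001, 0.961, 0.278, -0.0]
wrist_force: [-0.2, 0.8, -0.8]
opening: 0.585
grasp_force: 0.0
rel [-0.004, 0.003, 0.606] tw 0.008 | pos [510.4, -479.5, 111.2] yang -1.007 q6 0.08 t 21.9
```

```bash
M="python3 -m handwheel"
$M '[[[0,0,0.25,0.008],[0,0,0.5,0.008],[0,0,0.6,0.008],[0,0,0.6,0.008],[0,0,0.6,0.008]]]'
$M '[[[0,0,0,0],[0,0,0,0],[0,0,0,0],[0,0,0,0]]]' 0
$M '[[[0,0,-0.1,0],[0,0,-0.2,0],[0,0,-0.4,0],[0,0,-0.6,0],[0,0,-0.7,0],[0,0,-0.7,0],[0,0,-0.7,0]]]'
python3 - <<'E'
from h import *
o=st()
x,y,z=np.array(o['eef_pos'])*1000
rel(668,74.1,130,-.016)
for n in('scene','top'):
    c=shot(n,f'{n}6.png');W=world(c);H=hsv(c);X,Y,Z=W[...,0],W[...,1],W[...,2];s=H[...,1]
    m=(Z>.08)&(Z<.15)&(s<60)&(H[...,2]>90)&(np.hypot(X-.48,Y+.43)<.2);p=W[m]
    if m.sum()>100:
        A=np.c_[p[:,:2],np.ones(len(p))];q=np.linalg.lstsq(A,p[:,2],rcond=None)[0];print(n,'plane slopes',q.round(3),m.sum(),rect(W,m,minn=300))
E
```

```text
time_s: 22.58
eef_pos: [0.5115, -0.4823, -0.0059]
eef_rot: [0.002, 0.963, 0.271, 0.001]
wrist_force: [-0.6, -0.8, 1.0]
opening: 0.586
grasp_force: 0.0
time_s: 23.08
eef_pos: [0.5109, -0.4818, -0.0066]
eef_rot: [0.001, 0.963, 0.271, 0.0]
wrist_force: [-0.6, 0.2, 6.1]
opening: 0.131
grasp_force: 60.8
time_s: 23.95
eef_pos: [0.5095, -0.4799, 0.1297]
eef_rot: [-0.001, 0.963, 0.27, -0.001]
wrist_force: [0.8, -0.6, -3.4]
opening: 0.128
grasp_force: 59.4
{'time_s': 23.95, 'eef_pos': [0.5095, -0.4799, 0.1297], 'eef_rot': [-0.0014, 0.9627, 0.2705, -0.0006], 'q': [-0.9246, 0.5222, 1.3214, 0.0, 1.301, 0.0984], 'opening': 0.1276, 'grasp_force': 59.3569, 'wrist_force': [0.7634, -0.6175, -3.3749]}
rel [2.119, -1.952, -0.002] tw -0.671 | pos [509.5, -479.9, 129.7] yang -1.023 q6 0.1 t 23.9
scene plane slopes [ 0.001 -0.002  0.142] 1058 [{'c': [519.0, -411.0], 'L': [163, 131], 'ang': 0.584, 'z': 143.2, 'n': 1037, 'mean': [526.6, -404.0], 'px': [177, 110]}]
top plane slopes [-0.001 -0.003  0.142] 2615 [{'c': [519.0, -409.0], 'L': [159, 132], 'ang': 0.554, 'z': 142.3, 'n': 2614, 'mean': [525.9, -404.6], 'px': [425, 211]}]
```

```bash
M="python3 -m handwheel"
$M '[[[0.1,-0.1,-0.1,0],[0.25,-0.25,-0.15,0],[0.4,-0.38,-0.15,0],[0.56,-0.52,-0.15,0],[0.71,-0.65,-0.15,0],[0.71,-0.65,-0.15,0]]]'
$M '[[[0.2,-0.2,0,0],[0.4,-0.38,0,0],[0.56,-0.52,0,0],[0.71,-0.65,0,0],[0.71,-0.65,0,0]]]'
$M '[[[0.2,-0.2,0,-0.05],[0.4,-0.38,0,-0.1],[0.56,-0.52,0,-0.2],[0.71,-0.65,0,-0.3],[0.71,-0.65,0,-0.4],[0.71,-0.65,0,-0.5],[0.71,-0.65,0,-0.6],[0.71,-0.65,0,-0.67],[0.71,-0.65,0,-0.67],[0.71,-0.65,0,-0.67]]]'
cat >> h.py <<'E'
def traypose(c,lo,hi):
    """tray centre/yaw from its metal top between heights, restricted near the unit"""
    W=world(c);H=hsv(c);X,Y,Z=W[...,0],W[...,1],W[...,2]
    m=(Z>lo)&(Z<hi)&(abs(X-.61)<.11)&(abs(Y-.075)<.17)&(H[...,2]>100)&(H[...,1]<70)
    return rect(W,m,minn=300),np.median(Z[m])
E
python3 - <<'E'
from h import *
rel(668,74.1,130,-.016)
for n in('scene','top'):
    c=shot(n,f'{n}7.png');z=ctrl.get_obs()['eef_pos'][2];print(n,traypose(c,z-.01,z+.035))
E
```

```text
time_s: 24.8
eef_pos: [0.564, -0.2924, 0.16]
eef_rot: [-0.002, 0.962, 0.272, -0.001]
wrist_force: [-0.4, 0.0, -3.6]
opening: 0.129
grasp_force: 59.6
time_s: 25.42
eef_pos: [0.6173, -0.1088, 0.1605]
eef_rot: [-0.001, 0.962, 0.272, -0.001]
wrist_force: [-0.2, -0.0, -3.0]
opening: 0.124
grasp_force: 59.7
time_s: 26.68
eef_pos: [0.6708, 0.0729, 0.1611]
eef_rot: [-0.0, 0.714, 0.7, -0.0]
wrist_force: [1.0, -0.2, -3.6]
opening: 0.126
grasp_force: 59.7
rel [0.006, -0.014, 0.156] tw -0.003 | pos [670.8, 72.9, 161.1] yang -0.021 q6 -0.05 t 26.7
scene ([{'c': [616.0, 112.0], 'L': [173, 131], 'ang': 1.549, 'z': 174.6, 'n': 2360, 'mean': [613.3, 128.9], 'px': [278, 208]}], np.float64(0.1745562161804875))
top ([{'c': [652.0, 110.0], 'L': [126, 58], 'ang': 1.492, 'z': 174.0, 'n': 762, 'mean': [650.2, 120.0], 'px': [232, 158]}, {'c': [614.0, -16.0], 'L': [132, 71], 'ang': 3.107, 'z': 174.1, 'n': 1289, 'mean': [611.7, -16.7], 'px': [281, 173]}], np.float64(0.1740788332747245))
```

View pics/scene7.png

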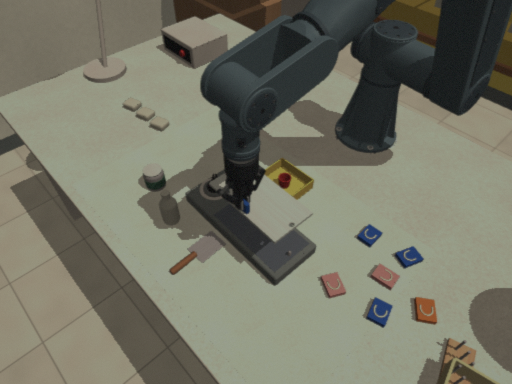

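```bash
python3 - <<'E'
from h import *
for n in('top','scene'):
    c=dict(np.load(f'/tmp/{n}.npz'));W=world(c);H=hsv(c)
    for px,py in((.610,-.040),(.614,.190)):
        d=np.hypot(W[...,0]-px,W[...,1]-py);m=(d<.015)&(W[...,2]>.044)
        print(n,(W[m]*1000).round().tolist()[:14], (W[m]*1000).mean(0).round(1), H[m][:,2].tolist())
    c2=shot(n);W=world(c2);H=hsv(c2);zt=.174
    # holes: non-tray pixels seen through the tray plane at expected places
    P=np.array(c2['pose']);K=c2['K'];off=np.array([.6152,.0735])
    for s in(-1,1):
        e=off+s*.115*np.array([.0185,.9998]);q=P[:3,:3].T@(np.array([*e,zt])-P[:3,3]);u,v=(K@q)[:2]/q[2];u0,v0=int(u)-7,int(v)-7
        g=H[v0:v0+15,u0:u0+15,2].astype(float);print(n,s,round(u,1),round(v,1));print(g.astype(int))
E
```

```text
top [[613.0, -36.0, 48.0], [612.0, -39.0, 55.0], [612.0, -42.0, 52.0], [609.0, -36.0, 50.0], [609.0, -39.0, 54.0], [609.0, -42.0, 54.0], [607.0, -39.0, 48.0], [606.0, -42.0, 50.0]] [609.6 -39.1  51.4] [53, 75, 70, 65, 90, 83, 79, 65]
top [[618.0, 190.0, 50.0], [614.0, 192.0, 57.0], [615.0, 190.0, 51.0], [614.0, 186.0, 53.0], [616.0, 179.0, 44.0], [612.0, 192.0, 52.0], [612.0, 190.0, 50.0], [612.0, 187.0, 48.0], [609.0, 190.0, 48.0], [610.0, 187.0, 45.0]] [613.1 188.3  49.7] [61, 78, 95, 52, 55, 89, 96, 55, 66, 51]
top -1 290.2 172.8
[[182 184 188 185 125 112 107 106 109 107 108 100  69  50  49]
 [187 184 185 182 127 107 108 106 107 106 108 104  71  50  46]
 [184 186 181 180 125 110 105 108 107 106 104 100  61  48  45]
 [186 185 183 180 128 108 106 106 107 105 107 103  59  45  45]
 [186 184 186 177 126 106 103 108 109 105 108 100  62  45  47]
 [183 183 185 178 124 105  99  95  92  96 103  99  59  51  49]
 [184 185 185 179 127 103  81  67  63  78  94 101  62  49  43]
 [186 186 185 181 125  90  62  44  47  53  71  97  62  46  44]
 [183 184 185 179 128  78  46  43  42  47  61  90  61  50
[... 3209 characters left out ...]
3 154]
 [152 156 154 152 152 152 155 153 153 152 153 152 151 153 153]
 [155 155 156 156 154 148 144 134 127 131 145 154 152 153 151]
 [153 153 154 153 149 131 107  94  86  93 123 147 156 151 144]
 [151 151 153 151 141 112  95  94  93  82 106 144 150 139 117]
 [152 153 152 151 145 114  94  91 104 107 111 140 131 115 120]
 [151 152 150 151 150 136 115 104 105 115 128 125 116 127 147]
 [151 151 152 151 150 151 148 143 143 135 117 107 120 146 157]
 [155 152 151 152 152 150 152 147 130 111  99  95 124 146 159]
 [155 155 152 152 151 151 146 130 105  94  91  88  93 117 145]
 [155 155 154 151 149 144 121 103  88  79  83  89  89  94 116]
 [155 155 154 148 129 109  97  85  72  72  73  81  86  88  92]]
```

```bash
M="python3 -m handwheel"
$M '[[[0.008,-0.012,0.12,-0.003],[0.008,-0.012,0.25,-0.003],[0.008,-0.012,0.4,-0.003],[0.008,-0.012,0.5,-0.003],[0.008,-0.012,0.5,-0.003],[0.008,-0.012,0.5,-0.003],[0.008,-0.012,0.5,-0.003]]]'
python3 - <<'E'
from h import *
rel(668.3,74.6,60,-.015)
for n in('scene','top'):
    c=shot(n,f'{n}8.png');W=world(c);z=ctrl.get_obs()['eef_pos'][2];print(n,traypose(c,z+.007,z+.023))
    U=world(c);m=(U[...,2]>.034)&(U[...,2]<.044)&(abs(U[...,0]-.61)<.1)&(abs(U[...,1]-.02)<.25);r=rect(U,m,minn=100);print('unit',[(q['c'],q['L'],q['ang']) for q in r])
s=cv2.imread('pics/scene8.png')[150:290,180:330];t=cv2.imread('pics/top8.png')[110:250,180:330]
cv2.imwrite('pics/both8.png',cv2.convertScaleAbs(cv2.resize(np.hstack([s,t]),(800,373),interpolation=cv2.INTER_CUBIC),alpha=1.5))
E
```

```text
time_s: 27.75
eef_pos: [0.6697, 0.0755, 0.0635]
eef_rot: [0.001, 0.712, 0.702, 0.001]
wrist_force: [-0.8, 0.6, -3.5]
opening: 0.13
grasp_force: 59.7
rel [-0.005, -0.007, 0.017] tw 0.001 | pos [669.7, 75.5, 63.5] yang -0.014 q6 -0.05 t 27.8
scene ([{'c': [615.0, 116.0], 'L': [168, 132], 'ang': 1.566, 'z': 76.8, 'n': 2071, 'mean': [612.1, 131.8], 'px': [278, 232]}], np.float64(0.07674301965466757))
unit [([613.0, 21.0], [400, 159], 1.56)]
top ([{'c': [659.0, 131.0], 'L': [76, 41], 'ang': 1.524, 'z': 75.9, 'n': 331, 'mean': [658.2, 132.3], 'px': [227, 163]}, {'c': [611.0, -13.0], 'L': [127, 71], 'ang': 0.006, 'z': 75.8, 'n': 1013, 'mean': [607.7, -14.5], 'px': [278, 180]}], np.float64(0.0758582907096107))
unit [([610.0, -77.0], [203, 159], 1.56)]
```

View pics/both8.png

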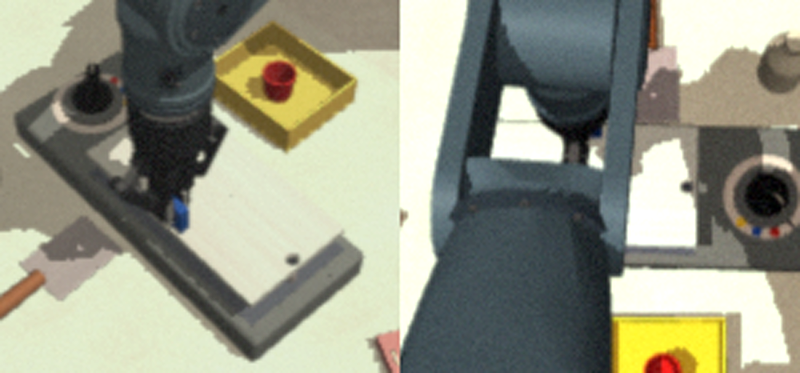

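```bash
M="python3 -m handwheel"
$M '[[[-0.002,-0.007,0,0],[-0.002,-0.007,0.04,0],[-0.002,-0.007,0.07,0],[-0.002,-0.007,0.07,0]]]'
$M '[[[0,0,0.015,0],[0,0,0.03,0],[0,0,0.03,0],[0,0,0.03,0]]]'
python3 - <<'E'
from h import *
rel(668.3,74.6,60,-.015)
E
```

```text
time_s: 28.35
eef_pos: [0.6661, 0.0752, 0.0464]
eef_rot: [-0.001, 0.712, 0.702, -0.001]
wrist_force: [0.6, 0.1, -3.6]
opening: 0.13
grasp_force: 59.7
time_s: 28.85
eef_pos: [0.6671, 0.0752, 0.0418]
eef_rot: [0.0, 0.712, 0.702, 0.0]
wrist_force: [-0.4, -0.0, -3.3]
opening: 0.126
grasp_force: 59.6
rel [-0.003, 0.006, -0.091] tw 0.001 | pos [667.1, 75.2, 41.8] yang -0.013 q6 -0.05 t 28.9
```

```bash
M="python3 -m handwheel"
$M '[[[0,0,0.015,0],[0,0,0.03,0],[0,0,0.03,0],[0,0,0.03,0]]]'
$M '[[[0,0,0.01,0],[0,0,0.017,0],[0,0,0.017,0],[0,0,0.017,0]]]'
python3 - <<'E'
from h import *
rel(668.3,74.6,60,-.015)
for n in('scene','top'): print(traypose(shot(n),.04,.065))
E
```

```text
time_s: 29.35
eef_pos: [0.6671, 0.0751, 0.0356]
eef_rot: [-0.0, 0.712, 0.702, -0.0]
wrist_force: [0.5, -0.1, -3.6]
opening: 0.132
grasp_force: 59.6
time_s: 29.85
eef_pos: [0.6673, 0.0751, 0.0333]
eef_rot: [0.0, 0.712, 0.702, 0.0]
wrist_force: [-3.8, 0.0, 6.5]
opening: 0.129
grasp_force: 61.0
rel [-0.003, 0.005, -0.133] tw 0.001 | pos [667.3, 75.1, 33.3] yang -0.013 q6 -0.05 t 29.9
([{'c': [610.0, 116.0], 'L': [168, 137], 'ang': 1.552, 'z': 46.9, 'n': 2015, 'mean': [609.7, 131.6], 'px': [277, 238]}], np.float64(0.046900148735202374))
([{'c': [609.0, -15.0], 'L': [128, 73], 'ang': 0.006, 'z': 46.4, 'n': 943, 'mean': [604.1, -15.2], 'px': [278, 183]}], np.float64(0.04631049872881954))
```

```bash
M="python3 -m handwheel"
$M '[[[0,0,0,0],[0,0,0,0],[0,0,0,0]]]' 45
$M '[[[0,0,-0.3,0],[0,0,-0.6,0],[0,0,-0.6,0],[0,0,-0.6,0]]]'
cat >> h.py <<'E'
def pinks(c):
    W=world(c);H=hsv(c);h,s,v=H[...,0].astype(int),H[...,1],H[...,2];z=W[...,2]
    m=((h<10)|(h>170))&(s>50)&(s<150)&(v>110)&(z>.005)&(z<.13)&(abs(W[...,1])<1)&(W[...,0]>.1)
    m=cv2.morphologyEx(m.astype(np.uint8),cv2.MORPH_CLOSE,np.ones((3,3)))
    return [(r['c'],r['L'],r['ang'],r['z'],r['n'],r['px']) for r in rect(W,m,minn=40)]
E
python3 - <<'E'
from h import *
rel(460,398,100,1.69)
for n in('scene','top'):
    c=shot(n,f'{n}9.png');print(n,*pinks(c),sep='\n  ');print(traypose(c,.04,.06)[0])
s=cv2.imread('pics/top9.png');t=cv2.imread('pics/scene9.png');cv2.imwrite('pics/both9.png',cv2.convertScaleAbs(np.hstack([s[100:384,0:300],t[100:384,230:]])[:,:800],alpha=1.4))
E
```

```text
time_s: 30.32
eef_pos: [0.6671, 0.0751, 0.0322]
eef_rot: [0.0, 0.712, 0.702, 0.0]
wrist_force: [-0.3, -0.0, 1.1]
opening: 0.525
grasp_force: 0.0
time_s: 30.82
eef_pos: [0.667, 0.0752, 0.1523]
eef_rot: [0.0, 0.712, 0.702, 0.0]
wrist_force: [-0.9, 0.6, -0.8]
opening: 0.527
grasp_force: 0.0
rel [1.6, -1.057, 0.261] tw 0.959 | pos [667.0, 75.2, 152.3] yang -0.013 q6 -0.05 t 30.8
scene
  ([747.0, 440.0], [627, 60], 0.147, 15.1, 338, [386, 276])
  ([792.0, 424.0], [548, 68], 0.46, 15.3, 351, [333, 284])
[{'c': [607.0, 75.0], 'L': [251, 142], 'ang': 1.553, 'z': 47.0, 'n': 2808, 'mean': [609.8, 98.6], 'px': [266, 230]}]
top
  ([580.0, 320.0], [59, 45], 1.103, 14.0, 289, [167, 192])
  ([463.0, 228.0], [401, 48], 1.588, 14.0, 293, [139, 231])
[{'c': [661.0, 124.0], 'L': [141, 40], 'ang': 1.485, 'z': 46.0, 'n': 426, 'mean': [658.8, 134.6], 'px': [231, 166]}, {'c': [609.0, -17.0], 'L': [132, 76], 'ang': 3.078, 'z': 46.2, 'n': 1046, 'mean': [608.4, -14.7], 'px': [277, 182]}]
```

View pics/both9.png

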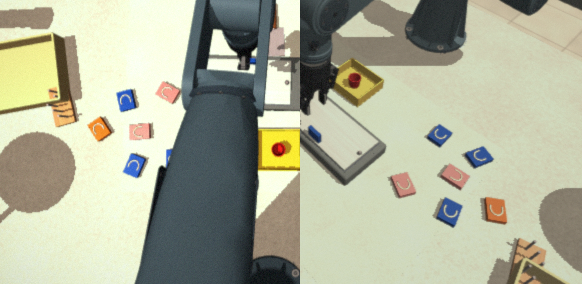

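Just two pink plates are present (top view about (168,91) and (140,131) in the crop; scene view the same), and the tray is home. The tool can only twist about the vertical. So I'll grip each plate by its 60 mm ends near one long edge, tilt it up over the pan's 40 mm wall, and then stand it on the tray.

```bash
M="python3 -m handwheel"
$M '[[[0.8,-0.53,0,0],[0.8,-0.53,0,0],[0.8,-0.53,0,0],[0.8,-0.53,0,0]]]' 72
$M '[[[0.8,-0.53,0.25,0],[0.8,-0.53,0.25,0],[0.8,-0.53,0.25,0],[0.8,-0.53,0.25,0]]]'
$M '[[[0,0,0,-1],[0,0,0,-1],[0,0,0,-1],[0,0,0,-1],[0,0,0,-1],[0,0,0,-1],[0,0,0,-1],[0,0,0,-1],[0,0,0,-1]]]'
python3 - <<'E'
from h import *
import re
s=open('h.py').read().replace("    m=cv2.morphologyEx(m.astype(np.uint8),cv2.MORPH_CLOSE,np.ones((3,3)))\n","");open('h.py','w').write(s)
for n in('top','scene'):
    c=dict(np.load(f'/tmp/{n}.npz'));W=world(c);m=(W[...,2]>.034)&(W[...,2]<.046)&(abs(W[...,0]-.414)<.05)&(abs(W[...,1]-.05)<.02)
    print(n,'wall y',np.percentile(W[...,1][m]*1000,[0,10,50,90,100]).round(1),m.sum())
ya=1.687;a=13;f=np.array([np.sin(ya),-np.cos(ya)])  # free dir = yang-pi/2
t=np.array([460,398])-a*f;print('tcp',t);rel(*t,-20,ya)
c=shot('top');print(pinks(c))
E
```

```text
time_s: 31.42
eef_pos: [0.5595, 0.2398, 0.1503]
eef_rot: [-0.001, 0.71, 0.704, -0.002]
wrist_force: [0.3, -0.5, 0.3]
opening: 0.843
grasp_force: 0.0
time_s: 31.92
eef_pos: [0.456, 0.3992, 0.0993]
eef_rot: [-0.001, 0.711, 0.704, -0.002]
wrist_force: [0.9, -0.2, 0.1]
opening: 0.843
grasp_force: 0.0
time_s: 33.05
eef_pos: [0.4602, 0.3966, 0.1016]
eef_rot: [-0.0, 0.044, 0.999, -0.0]
wrist_force: [0.2, 0.5, -0.0]
opening: 0.844
grasp_force: 0.0
top wall y [50.3 50.5 51.2 52.  52.1] 34
scene wall y [48.4 49.6 52.  53.3 54. ] 47
tcp [447.08767269 396.49274974]
rel [0.065, -0.006, 0.608] tw -0.136 | pos [460.2, 396.6, 101.6] yang 1.483 q6 -0.97 t 33.0
[([511.0, 189.0], [352, 45], 1.083, 14.0, 283, [167, 192]), ([460.0, 397.0], [56, 44], 1.689, 13.6, 133, [139, 231])]
```

```bash
M="python3 -m handwheel"
$M '[[[0.065,-0.006,0.2,-0.136],[0.065,-0.006,0.4,-0.136],[0.065,-0.006,0.6,-0.136],[0.065,-0.006,0.6,-0.136],[0.065,-0.006,0.6,-0.136]]]'
$M '[[[0,0,0.025,0],[0,0,0.05,0],[0,0,0.05,0],[0,0,0.05,0]]]'
$M '[[[0,0,0.015,0],[0,0,0.025,0],[0,0,0.025,0]]]'
python3 - <<'E'
from h import *
rel(447.1,396.5,-35,1.687)
E
```

```text
time_s: 33.72
eef_pos: [0.4475, 0.3982, -0.0165]
eef_rot: [0.001, -0.059, 0.998, 0.0]
wrist_force: [0.8, 0.3, 0.5]
opening: 0.842
grasp_force: 0.0
time_s: 34.22
eef_pos: [0.4465, 0.398, -0.0275]
eef_rot: [0.0, -0.06, 0.998, 0.0]
wrist_force: [-1.3, 1.3, 0.2]
opening: 0.842
grasp_force: 0.0
time_s: 34.6
eef_pos: [0.4464, 0.398, -0.0319]
eef_rot: [-0.0, -0.06, 0.998, -0.0]
wrist_force: [-3.2, -1.9, 8.6]
opening: 0.846
grasp_force: 4.2
rel [-0.002, -0.008, 0.016] tw 0.002 | pos [446.4, 398.0, -31.9] yang 1.691 q6 -1.16 t 34.6
```

```bash
M="python3 -m handwheel"
$M '[[[0,0,-0.02,0],[0,0,-0.02,0],[0,0,-0.02,0]]]'
$M '[[[0,0,0,0],[0,0,0,0],[0,0,0,0],[0,0,0,0]]]' 0
python3 -c "
from h import *
rel(447.1,396.5,-35,1.687)"
$M '[[[0,0,-0.1,0],[0,0,-0.25,0],[0,0,-0.4,0],[0,0,-0.55,0],[0,0,-0.55,0],[0,0,-0.55,0]]]'
python3 - <<'E'
from h import *
rel(414,85,60,0)
for n in('scene','top'):
    c=shot(n,f'{n}10.png');print(n,*pinks(c),sep='\n  ')
E
```

```text
time_s: 34.98
eef_pos: [0.4463, 0.3978, -0.0289]
eef_rot: [-0.0, -0.06, 0.998, -0.0]
wrist_force: [0.6, 0.5, -0.2]
opening: 0.847
grasp_force: 0.0
time_s: 35.48
eef_pos: [0.447, 0.3983, -0.0282]
eef_rot: [0.001, -0.06, 0.998, 0.0]
wrist_force: [-0.2, 0.0, 5.0]
opening: 0.683
grasp_force: 68.0
rel [0.0, -0.009, 0.034] tw 0.002 | pos [447.0, 398.3, -28.2] yang 1.69 q6 -1.16 t 35.5
time_s: 36.22
eef_pos: [0.4457, 0.3975, 0.0807]
eef_rot: [-0.001, -0.06, 0.998, -0.0]
wrist_force: [0.4, -0.1, -0.4]
opening: 0.684
grasp_force: 64.6
rel [0.344, -1.532, 0.103] tw -0.967 | pos [445.7, 397.5, 80.7] yang 1.691 q6 -1.16 t 36.2
scene
  ([473.0, 400.0], [57, 17], 1.694, 124.2, 86, [396, 258])
  ([581.0, 320.0], [59, 44], 1.117, 14.8, 292, [334, 284])
top
  ([580.0, 319.0], [58, 45], 1.082, 13.9, 248, [167, 192])
```

```bash
M="python3 -m handwheel"
$M '[[[0.08,-0.3,0,0],[0.17,-0.55,0,0],[0.17,-0.77,0,0],[0.17,-0.77,0,0],[0.17,-0.77,0,0]]]'
$M '[[[0.08,-0.3,0,0.1],[0.17,-0.55,0,0.2],[0.17,-0.74,0,0.3],[0.17,-0.74,0,0.42],[0.17,-0.74,0,0.54],[0.17,-0.74,0,0.66],[0.17,-0.74,0,0.78],[0.17,-0.74,0,0.9],[0.17,-0.74,0,1],[0.17,-0.74,0,1]]]'
$M '[[[0,0,0,0.127],[0,0,0,0.127],[0,0,0,0.127]]]'
python3 - <<'E'
from h import *
rel(414,82,18,0)
E
```

```text
time_s: 36.95
eef_pos: [0.4307, 0.2409, 0.0807]
eef_rot: [-0.001, -0.059, 0.998, 0.0]
wrist_force: [0.8, 0.2, -1.2]
opening: 0.684
grasp_force: 64.8
time_s: 38.2
eef_pos: [0.4149, 0.0909, 0.081]
eef_rot: [-0.0, 0.635, 0.772, -0.0]
wrist_force: [0.3, -0.4, -1.6]
opening: 0.689
grasp_force: 65.0
time_s: 38.58
eef_pos: [0.4149, 0.0902, 0.0812]
eef_rot: [-0.0, 0.705, 0.709, -0.0]
wrist_force: [-0.6, 0.6, -0.8]
opening: 0.691
grasp_force: 65.0
rel [-0.041, -0.005, 0.316] tw 0.004 | pos [414.9, 90.2, 81.2] yang 0.005 q6 -0.07 t 38.6
```

```bash
M="python3 -m handwheel"
$M '[[[-0.04,0,0.15,0.004],[-0.04,0,0.3,0.004],[-0.04,0,0.335,0.004],[-0.04,0,0.335,0.004],[-0.04,0,0.335,0.004]]]'
$M '[[[-0.005,0,0.025,0],[-0.01,0,0.05,0],[-0.015,0,0.075,0],[-0.02,0,0.1,0],[-0.02,0,0.1,0]]]'
python3 - <<'E'
from h import *
rel(414,82,14,0)
c=shot('scene','s11.png');cv2.imwrite('pics/s11c.png',cv2.convertScaleAbs(cv2.resize(c['color'][130:230,240:370],(650,500),interpolation=cv2.INTER_CUBIC)[...,::-1],alpha=1.5))
E
```

```text
time_s: 39.2
eef_pos: [0.416, 0.0819, 0.0153]
eef_rot: [0.001, 0.709, 0.705, 0.001]
wrist_force: [0.4, -0.5, -0.1]
opening: 0.693
grasp_force: 64.9
time_s: 39.83
eef_pos: [0.4171, 0.0802, -0.0036]
eef_rot: [0.0, 0.709, 0.705, 0.003]
wrist_force: [-2.7, 16.2, 16.7]
opening: 0.683
grasp_force: 81.1
rel [0.009, -0.016, -0.088] tw -0.004 | pos [417.1, 80.2, -3.6] yang -0.007 q6 -0.09 t 39.8
```

View pics/s11c.png

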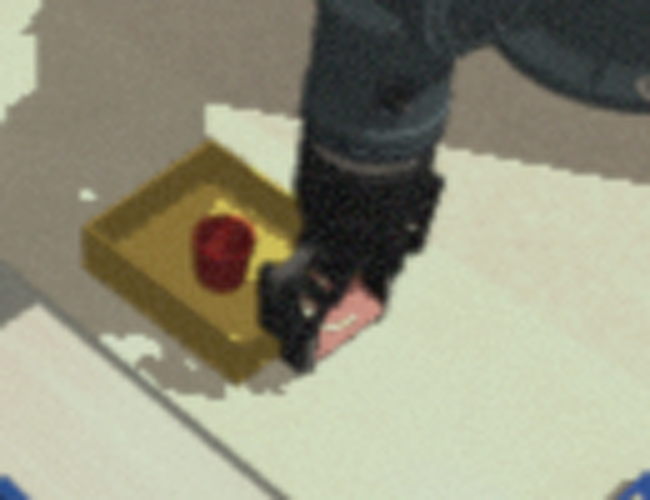

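```bash
M="python3 -m handwheel"
$M '[[[-0.015,0,0.025,0],[-0.03,0,0.05,0],[-0.043,0,0.065,0],[-0.043,0,0.065,0]]]'
$M '[[[-0.006,0,0.008,0],[-0.012,0,0.015,0],[-0.02,0,0.02,0],[-0.027,0,0.026,0],[-0.027,0,0.026,0],[-0.027,0,0.026,0]]]'
python3 - <<'E'
from h import *
rel(414,64,-24,0)
E
```

```text
time_s: 40.38
eef_pos: [0.4174, 0.0735, -0.0161]
eef_rot: [-0.001, 0.71, 0.704, 0.004]
wrist_force: [-1.8, 31.0, 25.7]
opening: 0.688
grasp_force: 115.0
time_s: 41.12
eef_pos: [0.4197, 0.0694, -0.0193]
eef_rot: [0.0, 0.71, 0.704, 0.006]
wrist_force: [-5.5, 41.5, 45.2]
opening: 0.691
grasp_force: 125.0
rel [-0.027, -0.028, 0.023] tw -0.005 | pos [419.7, 69.4, -19.3] yang -0.007 q6 -0.13 t 41.1
```

```bash
M="python3 -m handwheel"
$M '[[[0.03,0,0,0],[0.06,0,-0.1,0],[0.1,0,-0.3,0],[0.1,0,-0.5,0],[0.1,0,-0.5,0],[0.1,0,-0.5,0]]]'
python3 - <<'E'
from h import *
rel(414,64,-24,0)
c=shot('scene');W=world(c);H=hsv(c);h,s,v=H[...,0].astype(int),H[...,1],H[...,2];o=ctrl.get_obs();e=np.array(o['eef_pos'])
m=((h<10)|(h>170))&(s>40)&(v>60)&(np.linalg.norm(W[...,:2]-e[:2],axis=-1)<.06)&(W[...,2]>.06)&(W[...,2]<.2)
p=W[m]*1000;print(m.sum(),p.min(0),p.max(0))
q=p-p.mean(0);u,sv,vt=np.linalg.svd(q);print(sv/np.sqrt(len(p)),vt.round(2))
cv2.imwrite('pics/s12c.png',cv2.convertScaleAbs(cv2.resize(c['color'][110:210,240:370],(650,500),interpolation=cv2.INTER_CUBIC)[...,::-1],alpha=1.5))
E
```

```text
time_s: 41.88
eef_pos: [0.4146, 0.0839, 0.0758]
eef_rot: [0.0, 0.709, 0.705, 0.0]
wrist_force: [0.7, -0.2, -0.8]
opening: 0.685
grasp_force: 120.6
rel [-0.1, -0.003, 0.499] tw -0.004 | pos [414.6, 83.9, 75.8] yang -0.006 q6 -0.08 t 41.9
148 [378.3450887   65.43165847 113.71480851] [446.76507002 100.5568232  169.03189975]
[18.32364151 10.87585057  4.3964808 ] [[ 0.99  0.1  -0.01]
 [ 0.05 -0.44  0.9 ]
 [-0.09  0.89  0.44]]
```

View pics/s12c.png

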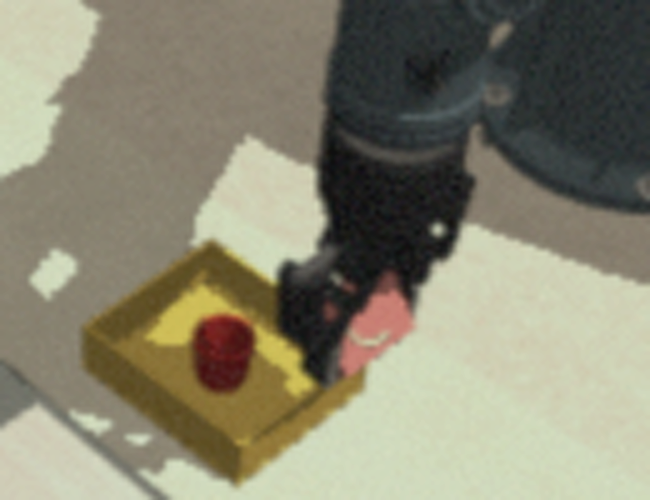

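Plate is tilted about 64° and the wall now blocks the fingers. I'll rest it leaning against the pan's outer wall, release it, and push it flush (vertical) with the closed fingers. After that I can regrip its ends.

```bash
M="python3 -m handwheel"
$M '[[[-0.03,0,0.2,0],[-0.053,0,0.4,0],[-0.053,0,0.47,0],[-0.053,0,0.49,0],[-0.053,0,0.49,0]]]'
$M '[[[0,0,0,0],[0,0,0,0],[0,0,0,0]]]' 78
$M '[[[0,0,-0.2,0],[0,0,-0.4,0],[0.3,0,-0.4,0],[0.3,0,-0.4,0],[0.3,0,-0.4,0]]]'
cat >> h.py <<'E'
def near(c,x,y,r=60,zmax=.13):
    """pink points near (x,y) mm: extents and best plane normal"""
    W=world(c);H=hsv(c);h,s,v=H[...,0].astype(int),H[...,1],H[...,2]
    m=((h<10)|(h>170))&(s>50)&(s<150)&(v>80)&(np.hypot(W[...,0]*1000-x,W[...,1]*1000-y)<r)&(W[...,2]>.004)&(W[...,2]<zmax)
    p=W[m]*1000
    if len(p)<10: return len(p)
    q=p-p.mean(0);vt=np.linalg.svd(q,full_matrices=False)[2]
    return len(p),p.min(0).round(),p.max(0).round(),p.mean(0).round(),'n',vt[2].round(2),rect(W,m,minn=10)
E
python3 - <<'E'
from h import *
rel(414,64,-24,0)
for n in('scene','top'): print(n,near(shot(n),414,64))
E
```

```text
time_s: 42.55
eef_pos: [0.4154, 0.0734, -0.0215]
eef_rot: [0.0, 0.709, 0.705, 0.0]
wrist_force: [-0.0, 0.2, -0.4]
opening: 0.678
grasp_force: 120.7
time_s: 42.92
eef_pos: [0.4154, 0.0733, -0.0214]
eef_rot: [0.001, 0.709, 0.705, 0.0]
wrist_force: [-0.3, 0.8, -0.2]
opening: 0.914
grasp_force: 0.0
time_s: 43.55
eef_pos: [0.4149, 0.1334, 0.058]
eef_rot: [0.0, 0.709, 0.705, -0.0]
wrist_force: [-0.4, -0.4, 0.3]
opening: 0.914
grasp_force: 0.0
rel [-0.347, -0.003, 0.41] tw -0.003 | pos [414.9, 133.4, 58.0] yang -0.005 q6 0.04 t 43.5
scene (77, array([404.,  74.,   4.]), array([447.,  91.,  49.]), array([431.,  87.,  33.]), 'n', array([-0.01,  0.99,  0.17]), [{'c': [431.0, 82.0], 'L': [31, 17], 'ang': 0.025, 'z': 43.3, 'n': 63, 'mean': [434.2, 85.8], 'px': [305, 201]}, {'c': [415.0, 90.0], 'L': [22, 2], 'ang': 0.011, 'z': 20.5, 'n': 14, 'mean': [416.6, 90.2], 'px': [309, 200]}])
top (65, array([388.,  78.,  40.]), array([445.,  89.,  48.]), array([420.,  83.,  44.]), 'n', array([-0.02,  0.04, -1.  ]), [{'c': [416.0, 83.0], 'L': [57, 11], 'ang': 0.018, 'z': 44.0, 'n': 65, 'mean': [420.1, 83.0], 'px': [243, 248]}])
```

The plate settled fully upright: its top face is 57x16 mm at z≈44–46, centred at (416,83). I'll regrip its ends and carry it to the tray.

```bash
M="python3 -m handwheel"
$M '[[[-0.25,0.006,0,0],[-0.25,0.006,0,0],[-0.25,0.006,0.2,0],[-0.25,0.006,0.36,0],[-0.25,0.006,0.36,0],[-0.25,0.006,0.36,0]]]'
$M '[[[0,0,0,0],[0,0,0,0],[0,0,0,0],[0,0,0,0]]]' 0
python3 -c "
from h import *
rel(416,83,-17,0)"
$M '[[[0,0,-0.15,0],[0,0,-0.35,0],[0,0,-0.55,0],[0,0,-0.75,0],[0,0,-0.75,0],[0,0,-0.75,0]]]'
python3 - <<'E'
from h import *
rel(600,150,140,0);o=ctrl.get_obs();e=np.array(o['eef_pos'])*1000
for n in('scene','top'): print(n,near(shot(n),e[0],e[1],zmax=.25))
E
```

```text
time_s: 44.4
eef_pos: [0.4167, 0.0832, -0.0132]
eef_rot: [0.0, 0.709, 0.705, 0.0]
wrist_force: [-0.1, -1.0, 0.7]
opening: 0.914
grasp_force: 0.0
time_s: 44.9
eef_pos: [0.4177, 0.0832, -0.0123]
eef_rot: [0.001, 0.709, 0.705, 0.001]
wrist_force: [-0.9, -0.7, 5.4]
opening: 0.694
grasp_force: 64.7
rel [-0.001, -0.009, 0.024] tw -0.004 | pos [417.7, 83.2, -12.3] yang -0.006 q6 -0.08 t 44.9
time_s: 45.65
eef_pos: [0.4158, 0.0834, 0.1361]
eef_rot: [0.0, 0.709, 0.705, 0.0]
wrist_force: [-0.1, 0.1, -1.6]
opening: 0.688
grasp_force: 64.9
rel [0.338, 0.919, -0.02] tw -0.004 | pos [415.8, 83.4, 136.1] yang -0.006 q6 -0.08 t 45.6
scene (143, array([385.,  77., 149.]), array([447.,  99., 225.]), array([413.,  89., 181.]), 'n', array([-0.04,  0.99,  0.11]), [{'c': [417.0, 87.0], 'L': [63, 16], 'ang': 0.125, 'z': 189.8, 'n': 130, 'mean': [410.5, 88.7], 'px': [317, 160]}, {'c': [435.0, 91.0], 'L': [22, 3], 'ang': 0.132, 'z': 157.4, 'n': 13, 'mean': [436.3, 90.8], 'px': [311, 172]}])
top 0
```

```bash
M="python3 -m handwheel"
$M '[[[0.1,0.2,0,0],[0.2,0.45,0,0],[0.34,0.7,0,0],[0.34,0.92,0,0],[0.34,0.92,0,0],[0.34,0.92,0,0]]]'
$M '[[[0,0,0.15,0],[0,0,0.3,0],[0,0,0.4,0],[0,0,0.46,0],[0,0,0.46,0],[0,0,0.46,0]]]'
$M '[[[0,0,0.02,0],[0,0,0.032,0],[0,0,0.032,0],[0,0,0.032,0]]]'
python3 -c "
from h import *
rel(600,150,37,0)"
```

```text
time_s: 46.5
eef_pos: [0.5989, 0.1501, 0.1341]
eef_rot: [-0.001, 0.709, 0.705, -0.001]
wrist_force: [-0.4, 0.3, -1.1]
opening: 0.697
grasp_force: 65.1
time_s: 47.25
eef_pos: [0.6014, 0.1503, 0.0452]
eef_rot: [0.001, 0.709, 0.705, 0.001]
wrist_force: [-0.4, -1.1, -1.1]
opening: 0.693
grasp_force: 65.1
time_s: 47.75
eef_pos: [0.6006, 0.1502, 0.0377]
eef_rot: [0.0, 0.709, 0.705, 0.0]
wrist_force: [0.1, 0.1, -0.5]
opening: 0.69
grasp_force: 65.1
rel [-0.001, -0.003, 0.004] tw -0.004 | pos [600.6, 150.2, 37.7] yang -0.006 q6 0.06 t 47.8
```

```bash
M="python3 -m handwheel"
$M '[[[0,0,0.008,0],[0,0,0.008,0],[0,0,0.008,0]]]'
$M '[[[0,0,0,0],[0,0,0,0],[0,0,0,0],[0,0,0,0]]]' 76
$M '[[[0,0,-0.1,0],[0,0,-0.3,0],[0,0,-0.6,0],[0,0,-0.6,0],[0,0,-0.6,0]]]'
$M '[[[0.4,-0.05,0,0],[0.8,-0.1,0,0],[0.8,-0.1,0,0],[0.8,-0.1,0,0]]]'
python3 - <<'E'
from h import *
for n in('scene','top'):
    c=shot(n);print(n,near(c,600,150));print(near(c,580,320),traypose(c,.04,.06)[0])
rel(580,320,100,1.1)
E
```

```text
time_s: 48.12
eef_pos: [0.6005, 0.1502, 0.036]
eef_rot: [-0.0, 0.709, 0.705, -0.0]
wrist_force: [0.3, -0.6, -1.3]
opening: 0.692
grasp_force: 65.1
time_s: 48.62
eef_pos: [0.6006, 0.1502, 0.0361]
eef_rot: [0.0, 0.709, 0.705, 0.0]
wrist_force: [-1.3, -0.0, -0.3]
opening: 0.89
grasp_force: 0.0
time_s: 49.25
eef_pos: [0.6007, 0.1503, 0.1572]
eef_rot: [0.001, 0.709, 0.705, 0.001]
wrist_force: [-0.0, 0.1, -0.0]
opening: 0.89
grasp_force: 0.0
time_s: 49.75
eef_pos: [0.5793, 0.3127, 0.1541]
eef_rot: [-0.001, 0.708, 0.706, -0.001]
wrist_force: [0.7, 0.1, -0.5]
opening: 0.886
grasp_force: 0.0
scene (161, array([579.,  90.,  46.]), array([644., 125.,  67.]), array([612., 109.,  63.]), 'n', array([ 0.05, -0.03, -1.  ]), [{'c': [611.0, 107.0], 'L': [66, 33], 'ang': 0.049, 'z': 63.0, 'n': 161, 'mean': [612.5, 109.0], 'px': [269, 232]}])
(322, array([551., 284.,   4.]), array([613., 355.,  19.]), array([582., 321.,  14.]), 'n', array([0.02, 0.03, 1.  ]), [{'c': [581.0, 320.0], 'L': [60, 45], 'ang': 1.108, 'z': 14.6, 'n': 322, 'mean': [581.9, 321.4], 'px': [333, 285]}]) [{'c': [571.0, 140.0], 'L': [78, 56], 'ang': 1.554, 'z': 47.1, 'n': 306, 'mean': [569.2, 141.8], 'px': [290, 232]}]
top (153, array([589.,  92.,  50.]), array([646., 119.,  67.]), array([613., 106.,  62.]), 'n', array([-0.03, -0.02,  1.  ]), [{'c': [618.0, 105.0], 'L': [58, 26], 'ang': 0.027, 'z': 62.1, 'n': 153, 'mean': [612.5, 106.5], 'px': [237, 178]}])
(259, array([549., 284.,   4.]), array([610., 353.,  21.]), array([579., 317.,  14.]), 'n', array([ 0.01,  0.02, -1.  ]), [{'c': [580.0, 319.0], 'L': [60, 45], 'ang': 1.098, 'z': 13.8, 'n': 259, 'mean': [579.0, 317.3], 'px': [168, 192]}]) [{'c': [591.0, 87.0], 'L': [217, 89], 'ang': 1.582, 'z': 46.3, 'n': 1111, 'mean': [578.0, 78.8], 'px': [243, 188]}]
rel [0.05, -0.003, 0.272] tw -0.737 | pos [580.5, 309.9, 154.5] yang -0.005 q6 0.32 t 49.9
```

P2 is now lying flat on the tray at about (613,108), so it was knocked or it tipped. I'll stand P1 first with the same method, then redo P2.

```bash
M="python3 -m handwheel"
$M '[[[0.078,-0.058,0,-0.12],[0.078,-0.058,0.1,-0.24],[0.078,-0.058,0.2,-0.36],[0.078,-0.058,0.3,-0.48],[0.078,-0.058,0.4,-0.6],[0.078,-0.058,0.4,-0.74],[0.078,-0.058,0.4,-0.74],[0.078,-0.058,0.4,-0.74]]]' 72
python3 - <<'E'
from h import *
rel(568.9,325.4,-28.5,1.1);print(near(shot('scene'),580,320))
E
```

```text
time_s: 50.85
eef_pos: [0.5704, 0.3251, 0.0763]
eef_rot: [0.0, 0.233, 0.972, -0.0]
wrist_force: [0.9, -0.9, 0.4]
opening: 0.84
grasp_force: 0.0
rel [0.008, -0.002, 0.524] tw -0.0 | pos [570.4, 325.1, 76.3] yang 1.1 q6 -0.76 t 50.9
(323, array([548., 284.,   4.]), array([611., 355.,  19.]), array([582., 321.,  15.]), 'n', array([0.01, 0.02, 1.  ]), [{'c': [581.0, 320.0], 'L': [61, 45], 'ang': 1.076, 'z': 14.8, 'n': 323, 'mean': [581.9, 321.2], 'px': [333, 285]}])
```

```bash
M="python3 -m handwheel"
$M '[[[0.008,0,0.25,0],[0.008,0,0.45,0],[0.008,0,0.525,0],[0.008,0,0.525,0],[0.008,0,0.525,0]]]'
$M '[[[0,0,0,0],[0,0,0,0],[0,0,0,0],[0,0,0,0]]]' 0
python3 -c "
from h import *
rel(568.9,325.4,-28.5,1.1)"
$M '[[[0,0,-0.1,0],[0,0,-0.25,0],[0,0,-0.4,0],[0,0,-0.55,0],[0,0,-0.55,0]]]'
$M '[[[0.04,-0.3,0,0],[0.08,-0.55,0,0],[0.08,-0.7,0,0],[0.08,-0.7,0,0],[0.08,-0.7,0,0]]]'
$M '[[[0.04,-0.3,0,0.1],[0.08,-0.55,0,0.2],[0.08,-0.7,0,0.3],[0.08,-0.7,0,0.42],[0.08,-0.7,0,0.54],[0.08,-0.7,0,0.66],[0.08,-0.7,0,0.733],[0.08,-0.7,0,0.733],[0.08,-0.7,0,0.733]]]'
python3 - <<'E'
from h import *
rel(415,82,14,0)
E
```

```text
time_s: 51.52
eef_pos: [0.5698, 0.3271, -0.0274]
eef_rot: [0.001, 0.232, 0.973, 0.001]
wrist_force: [0.6, 0.1, 0.4]
opening: 0.847
grasp_force: 0.0
time_s: 52.02
eef_pos: [0.57, 0.3272, -0.0271]
eef_rot: [0.001, 0.231, 0.973, 0.001]
wrist_force: [-0.3, 0.1, 6.4]
opening: 0.684
grasp_force: 65.4
rel [0.001, -0.011, 0.007] tw 0.003 | pos [570.0, 327.2, -27.1] yang 1.104 q6 -0.76 t 52.0
time_s: 52.65
eef_pos: [0.571, 0.3277, 0.0855]
eef_rot: [0.003, 0.231, 0.973, 0.002]
wrist_force: [0.5, -0.6, -1.2]
opening: 0.681
grasp_force: 64.7
time_s: 53.28
eef_pos: [0.4916, 0.2092, 0.081]
eef_rot: [0.0, 0.231, 0.973, 0.0]
wrist_force: [-0.4, -0.8, 0.2]
opening: 0.685
grasp_force: 64.7
time_s: 54.4
eef_pos: [0.4143, 0.0914, 0.0811]
eef_rot: [-0.0, 0.705, 0.71, 0.0]
wrist_force: [-0.2, 0.4, -0.4]
opening: 0.683
grasp_force: 64.8
rel [-0.047, 0.003, 0.335] tw 0.005 | pos [414.3, 91.4, 81.1] yang 0.007 q6 -0.07 t 54.4
```

```bash
M="python3 -m handwheel"
$M '[[[-0.047,0,0.15,0.005],[-0.047,0,0.3,0.005],[-0.047,0,0.335,0.005],[-0.047,0,0.335,0.005],[-0.047,0,0.335,0.005]]]'
$M '[[[-0.005,0,0.025,0],[-0.01,0,0.05,0],[-0.015,0,0.075,0],[-0.02,0,0.1,0],[-0.035,0,0.125,0],[-0.05,0,0.15,0],[-0.05,0,0.15,0]]]'
$M '[[[-0.007,0,0.008,0],[-0.013,0,0.015,0],[-0.018,0,0.02,0],[-0.023,0,0.025,0],[-0.023,0,0.025,0]]]'
$M '[[[0.03,0,0,0],[0.06,0,-0.1,0],[0.1,0,-0.3,0],[0.1,0,-0.48,0],[0.1,0,-0.48,0],[0.1,0,-0.48,0]]]'
python3 - <<'E'
from h import *
rel(415,73.4,-21,0);e=np.array(ctrl.get_obs()['eef_pos'])*1000
print(near(shot('scene'),e[0],e[1],zmax=.2))
E
```

```text
time_s: 55.02
eef_pos: [0.4151, 0.0817, 0.0151]
eef_rot: [0.001, 0.708, 0.706, 0.001]
wrist_force: [0.4, -1.0, -0.2]
opening: 0.688
grasp_force: 64.9
time_s: 55.9
eef_pos: [0.4176, 0.0746, -0.0131]
eef_rot: [0.001, 0.708, 0.706, 0.004]
wrist_force: [-0.4, 22.7, 20.3]
opening: 0.686
grasp_force: 108.7
time_s: 56.52
eef_pos: [0.4193, 0.0713, -0.0163]
eef_rot: [0.001, 0.709, 0.706, 0.006]
wrist_force: [-3.3, 32.8, 41.6]
opening: 0.689
grasp_force: 124.0
time_s: 57.28
eef_pos: [0.4138, 0.0871, 0.0749]
eef_rot: [0.0, 0.708, 0.706, 0.0]
wrist_force: [0.4, 0.4, -0.9]
opening: 0.689
grasp_force: 118.9
rel [-0.068, 0.006, 0.479] tw -0.002 | pos [413.8, 87.1, 74.9] yang -0.003 q6 -0.07 t 57.3
(121, array([380.,  80., 115.]), array([444., 105., 159.]), array([411.,  94., 126.]), 'n', array([ 0.05, -0.79, -0.61]), [{'c': [412.0, 94.0], 'L': [64, 21], 'ang': 0.033, 'z': 124.9, 'n': 120, 'mean': [410.9, 94.5], 'px': [316, 177]}])
```

```bash
M="python3 -m handwheel"
$M '[[[-0.03,0,0.15,0],[-0.04,0,0.3,0],[-0.05,0,0.38,0],[-0.055,0,0.42,0],[-0.06,0,0.45,0],[-0.065,0,0.47,0],[-0.068,0,0.48,0],[-0.068,0,0.48,0]]]'
python3 - <<'E'
from h import *
rel(415,73.4,-21,0)
E
$M '[[[0,0,0,0],[0,0,0,0],[0,0,0,0]]]' 78
$M '[[[0,0,-0.2,0],[0,0,-0.4,0],[0.3,0,-0.4,0],[0.3,0,-0.4,0],[0.3,0,-0.4,0]]]'
python3 - <<'E'
from h import *
rel(415,73.4,-21,0)
for n in('scene','top'): print(n,near(shot(n),414,70)); 
E
```

```text
time_s: 58.32
eef_pos: [0.4149, 0.0748, -0.0194]
eef_rot: [-0.0, 0.708, 0.706, 0.001]
wrist_force: [-4.0, 8.8, 15.7]
opening: 0.69
grasp_force: 120.8
rel [-0.007, 0.0, 0.008] tw -0.002 | pos [414.9, 74.8, -19.4] yang -0.003 q6 -0.11 t 58.3
time_s: 58.7
eef_pos: [0.414, 0.0733, -0.0209]
eef_rot: [0.0, 0.708, 0.706, 0.0]
wrist_force: [0.1, 0.7, -0.2]
opening: 0.909
grasp_force: 0.0
time_s: 59.32
eef_pos: [0.4137, 0.1334, 0.0588]
eef_rot: [-0.0, 0.708, 0.706, -0.0]
wrist_force: [-1.7, 0.5, 0.3]
opening: 0.91
grasp_force: 0.0
rel [-0.3, 0.007, 0.399] tw -0.001 | pos [413.7, 133.4, 58.8] yang -0.002 q6 0.04 t 59.3
scene (78, array([400.,  76.,   5.]), array([446.,  92.,  48.]), array([430.,  87.,  34.]), 'n', array([ 0.05, -0.98, -0.19]), [{'c': [423.0, 84.0], 'L': [47, 16], 'ang': 3.127, 'z': 42.6, 'n': 78, 'mean': [429.6, 87.1], 'px': [307, 201]}])
top (65, array([388.,  77.,  40.]), array([445.,  89.,  49.]), array([420.,  83.,  45.]), 'n', array([ 0.01, -0.06, -1.  ]), [{'c': [416.0, 83.0], 'L': [57, 12], 'ang': 0.009, 'z': 44.5, 'n': 65, 'mean': [420.4, 82.8], 'px': [243, 248]}])
```

```bash
M="python3 -m handwheel"
$M '[[[-0.25,0.011,0,0],[-0.25,0.011,0,0],[-0.25,0.011,0.2,0],[-0.25,0.011,0.36,0],[-0.25,0.011,0.36,0],[-0.25,0.011,0.36,0]]]'
$M '[[[0,0,0,0],[0,0,0,0],[0,0,0,0],[0,0,0,0]]]' 0
python3 -c "
from h import *
rel(416,83,-12.5,0)"
$M '[[[0,0,-0.15,0],[0,0,-0.35,0],[0,0,-0.55,0],[0,0,-0.75,0],[0,0,-0.75,0],[0,0,-0.75,0]]]'
python3 - <<'E'
from h import *
rel(600,5,136,0)
print(near(shot('scene'),613,108,zmax=.1))
E
```

```text
time_s: 60.18
eef_pos: [0.4167, 0.0834, -0.0122]
eef_rot: [0.0, 0.708, 0.706, 0.0]
wrist_force: [0.0, -0.0, -0.2]
opening: 0.911
grasp_force: 0.0
time_s: 60.68
eef_pos: [0.4178, 0.0834, -0.0113]
eef_rot: [0.001, 0.708, 0.706, 0.001]
wrist_force: [-1.0, -0.1, 5.0]
opening: 0.691
grasp_force: 64.7
rel [-0.002, -0.009, 0.006] tw -0.002 | pos [417.8, 83.4, -11.3] yang -0.003 q6 -0.08 t 60.7
time_s: 61.42
eef_pos: [0.416, 0.0835, 0.1372]
eef_rot: [0.0, 0.708, 0.706, 0.0]
wrist_force: [-0.1, 0.5, -1.0]
opening: 0.691
grasp_force: 64.6
rel [-0.39, 0.921, 0.006] tw -0.002 | pos [416.0, 83.5, 137.2] yang -0.003 q6 -0.08 t 61.4
(279, array([590.,  74.,  50.]), array([650., 122.,  67.]), array([619., 101.,  62.]), 'n', array([-0.  ,  0.05,  1.  ]), [{'c': [619.0, 98.0], 'L': [60, 47], 'ang': 0.046, 'z': 62.8, 'n': 279, 'mean': [619.0, 100.8], 'px': [264, 231]}])
```

```bash
M="python3 -m handwheel"
$M '[[[-0.1,0.2,0,0],[-0.2,0.45,0,0],[-0.39,0.7,0,0],[-0.39,0.92,0,0],[-0.39,0.92,0,0],[-0.39,0.92,0,0]]]'
$M '[[[0,0,0.15,0],[0,0,0.3,0],[0,0,0.42,0],[0,0,0.46,0],[0,0,0.46,0]]]'
$M '[[[0,0,0.02,0],[0,0,0.035,0],[0,0,0.042,0],[0,0,0.042,0],[0,0,0.042,0]]]'
$M '[[[0,0,0,0],[0,0,0,0],[0,0,0,0],[0,0,0,0]]]' 76
python3 -c "
from h import *
rel(600,5,36,0);print(near(shot('scene'),600,5))"
$M '[[[0,0,-0.1,0],[0,0,-0.3,0],[0,0,-0.6,0],[0,0,-0.6,0],[0,0,-0.6,0]]]'
python3 -c "
from h import *
rel(600,5,36,0);print(near(shot('scene'),600,5));print(near(shot('scene'),619,98,zmax=.1))"
```

```text
time_s: 62.22
eef_pos: [0.5983, 0.0053, 0.1351]
eef_rot: [-0.002, 0.708, 0.706, -0.001]
wrist_force: [-0.0, -0.3, 0.0]
opening: 0.692
grasp_force: 64.8
time_s: 62.85
eef_pos: [0.5992, 0.0052, 0.045]
eef_rot: [-0.0, 0.708, 0.706, -0.0]
wrist_force: [0.3, 0.4, -0.1]
opening: 0.692
grasp_force: 64.8
time_s: 63.48
eef_pos: [0.6001, 0.0049, 0.0368]
eef_rot: [0.0, 0.708, 0.706, 0.0]
wrist_force: [-0.4, 0.7, -0.0]
opening: 0.692
grasp_force: 64.6
time_s: 63.98
eef_pos: [0.6, 0.0049, 0.0367]
eef_rot: [0.0, 0.708, 0.706, -0.0]
wrist_force: [-0.7, -0.5, 0.1]
opening: 0.89
grasp_force: 0.0
rel [0.001, 0.0, 0.003] tw -0.002 | pos [600.0, 4.9, 36.7] yang -0.003 q6 -0.19 t 64.0
(201, array([555., -34.,  47.]), array([630.,  14.,  97.]), array([599.,   8.,  80.]), 'n', array([ 0.07, -0.99, -0.13]), [{'c': [586.0, -1.0], 'L': [88, 36], 'ang': 0.551, 'z': 87.5, 'n': 201, 'mean': [599.4, 8.2], 'px': [247, 205]}])
time_s: 64.65
eef_pos: [0.6002, 0.0049, 0.1578]
eef_rot: [0.001, 0.708, 0.706, 0.0]
wrist_force: [-0.0, 0.1, -0.6]
opening: 0.89
grasp_force: 0.0
rel [0.0, -0.001, 0.609] tw -0.002 | pos [600.2, 4.9, 157.8] yang -0.003 q6 -0.19 t 64.7
(202, array([572.,  -4.,  48.]), array([631.,  14.,  97.]), array([601.,   9.,  81.]), 'n', array([0.02, 0.98, 0.19]), [{'c': [602.0, 5.0], 'L': [58, 18], 'ang': 3.11, 'z': 88.2, 'n': 202, 'mean': [601.0, 8.7], 'px': [245, 205]}])
(279, array([589.,  75.,  51.]), array([650., 122.,  67.]), array([619., 101.,  62.]), 'n', array([ 0.  , -0.08, -1.  ]), [{'c': [619.0, 98.0], 'L': [61, 46], 'ang': 0.03, 'z': 62.7, 'n': 279, 'mean': [619.2, 100.7], 'px': [264, 231]}])
```

P1 stands upright at (601,5). Next is P2, lying flat on the tray.

```bash
M="python3 -m handwheel"
$M '[[[0.3,0.09,0,-0.023],[0.54,0.09,0,-0.023],[0.54,0.09,0.2,-0.023],[0.54,0.09,0.45,-0.023],[0.54,0.09,0.45,-0.023],[0.54,0.09,0.45,-0.023]]]' 69
python3 - <<'E'
from h import *
rel(619,112.5,20.5,.035);print(near(shot('scene'),619,98,zmax=.1))
E
```

```text
time_s: 65.5
eef_pos: [0.6187, 0.1127, 0.0674]
eef_rot: [0.0, 0.696, 0.718, 0.0]
wrist_force: [0.2, 0.2, 0.7]
opening: 0.805
grasp_force: 0.0
rel [-0.001, 0.001, 0.235] tw -0.002 | pos [618.7, 112.7, 67.4] yang 0.031 q6 -0.04 t 65.5
(214, array([589.,  77.,  51.]), array([660., 122.,  98.]), array([617., 105.,  62.]), 'n', array([-0.01,  0.1 ,  1.  ]), [{'c': [623.0, 101.0], 'L': [70, 44], 'ang': 3.077, 'z': 62.6, 'n': 214, 'mean': [616.9, 105.5], 'px': [264, 232]}])
```

```bash
M="python3 -m handwheel"
$M '[[[0,0,0.08,0],[0,0,0.15,0],[0,0,0.15,0]]]'
$M '[[[0,0,0.03,0],[0,0,0.06,0],[0,0,0.08,0],[0,0,0.08,0],[0,0,0.08,0]]]'
$M '[[[0,0,0,0],[0,0,0,0],[0,0,0,0],[0,0,0,0]]]' 0
python3 - <<'E'
from h import *
rel(619,112.5,20.5,.035)
E
```

```text
time_s: 65.92
eef_pos: [0.6168, 0.1128, 0.0349]
eef_rot: [-0.001, 0.696, 0.718, -0.001]
wrist_force: [0.0, -0.7, -0.3]
opening: 0.805
grasp_force: 0.0
time_s: 66.55
eef_pos: [0.6185, 0.1129, 0.0209]
eef_rot: [0.0, 0.696, 0.718, 0.0]
wrist_force: [0.4, 0.3, 1.2]
opening: 0.809
grasp_force: 0.0
time_s: 67.05
eef_pos: [0.6189, 0.1129, 0.0214]
eef_rot: [0.0, 0.696, 0.718, 0.0]
wrist_force: [0.6, -0.9, 6.0]
opening: 0.683
grasp_force: 65.6
rel [-0.002, 0.0, 0.004] tw -0.002 | pos [618.9, 112.9, 21.4] yang 0.032 q6 -0.04 t 67.0
```

```bash
M="python3 -m handwheel"
$M '[[[0,0,-0.1,0],[0,0,-0.25,0],[0,0,-0.4,0],[0,0,-0.55,0],[0,0,-0.55,0]]]'
$M '[[[-0.02,-0.25,0,0],[-0.04,-0.5,0,0],[-0.06,-0.75,0,0],[-0.08,-0.9,0,0],[-0.08,-0.9,0,0]]]'
$M '[[[0,-0.12,0.1,0.021],[0,-0.12,0.25,0.021],[0,-0.12,0.25,0.021],[0,-0.12,0.25,0.021]]]'
python3 - <<'E'
from h import *
rel(415,82,14,0);print(near(shot('scene'),600,5))
E
```

```text
time_s: 67.68
eef_pos: [0.6203, 0.1129, 0.1344]
eef_rot: [0.002, 0.696, 0.718, 0.002]
wrist_force: [1.0, -0.7, -1.5]
opening: 0.682
grasp_force: 65.0
time_s: 68.3
eef_pos: [0.4362, 0.0913, 0.1295]
eef_rot: [-0.001, 0.696, 0.718, -0.001]
wrist_force: [0.7, -0.0, 0.1]
opening: 0.684
grasp_force: 65.0
time_s: 68.8
eef_pos: [0.4159, 0.0904, 0.0813]
eef_rot: [0.0, 0.707, 0.707, 0.0]
wrist_force: [0.7, 0.5, -1.4]
opening: 0.687
grasp_force: 64.9
rel [-0.042, -0.005, 0.336] tw -0.0 | pos [415.9, 90.4, 81.3] yang -0.0 q6 -0.07 t 68.8
(198, array([571.,  -3.,  50.]), array([631.,  14.,  97.]), array([601.,   9.,  81.]), 'n', array([0.01, 0.98, 0.21]), [{'c': [601.0, 5.0], 'L': [59, 17], 'ang': 3.142, 'z': 88.9, 'n': 198, 'mean': [600.7, 8.7], 'px': [245, 205]}])
```

```bash
M="python3 -m handwheel"
$M '[[[-0.042,0,0.15,0],[-0.042,0,0.3,0],[-0.042,0,0.335,0],[-0.042,0,0.335,0],[-0.042,0,0.335,0]]]'
$M '[[[-0.005,0,0.025,0],[-0.01,0,0.05,0],[-0.015,0,0.075,0],[-0.02,0,0.1,0],[-0.035,0,0.125,0],[-0.05,0,0.15,0],[-0.05,0,0.15,0]]]'
$M '[[[-0.007,0,0.008,0],[-0.013,0,0.015,0],[-0.018,0,0.02,0],[-0.018,0,0.02,0]]]'
$M '[[[0.03,0,0,0],[0.06,0,-0.1,0],[0.1,0,-0.3,0],[0.1,0,-0.48,0],[0.1,0,-0.48,0],[0.1,0,-0.48,0]]]'
python3 - <<'E'
from h import *
rel(415,73.4,-21,0);e=np.array(ctrl.get_obs()['eef_pos'])*1000
print(near(shot('scene'),e[0],e[1],zmax=.2))
E
```

```text
time_s: 69.47
eef_pos: [0.4163, 0.082, 0.0149]
eef_rot: [0.001, 0.707, 0.707, 0.001]
wrist_force: [0.1, -1.3, -0.8]
opening: 0.683
grasp_force: 65.0
time_s: 70.35
eef_pos: [0.4177, 0.0756, -0.0138]
eef_rot: [-0.0, 0.708, 0.707, 0.004]
wrist_force: [-2.3, 26.5, 19.9]
opening: 0.683
grasp_force: 111.9
time_s: 70.85
eef_pos: [0.4181, 0.0736, -0.0167]
eef_rot: [-0.001, 0.708, 0.707, 0.005]
wrist_force: [-5.1, 37.9, 35.0]
opening: 0.688
grasp_force: 124.5
time_s: 71.6
eef_pos: [0.4146, 0.0884, 0.0753]
eef_rot: [0.0, 0.707, 0.707, 0.0]
wrist_force: [0.0, 0.1, -1.1]
opening: 0.686
grasp_force: 120.0
rel [-0.075, 0.002, 0.482] tw -0.0 | pos [414.6, 88.4, 75.3] yang -0.0 q6 -0.07 t 71.6
(101, array([385.,  84., 116.]), array([447., 104., 165.]), array([412.,  94., 126.]), 'n', array([ 0.06, -0.86, -0.5 ]), [{'c': [416.0, 94.0], 'L': [62, 18], 'ang': 0.047, 'z': 125.3, 'n': 101, 'mean': [411.5, 94.2], 'px': [316, 177]}])
```

```bash
M="python3 -m handwheel"
$M '[[[-0.035,0,0.15,0],[-0.045,0,0.3,0],[-0.055,0,0.38,0],[-0.06,0,0.42,0],[-0.065,0,0.45,0],[-0.07,0,0.47,0],[-0.075,0,0.482,0],[-0.075,0,0.482,0]]]'
$M '[[[0,0,0,0],[0,0,0,0],[0,0,0,0]]]' 78
$M '[[[0,0,-0.2,0],[0,0,-0.4,0],[0.3,0,-0.4,0],[0.3,0,-0.4,0],[0.3,0,-0.4,0]]]'
python3 - <<'E'
from h import *
rel(416,83,-12.5,0)
for n in('scene','top'): print(n,near(shot(n),414,70)); 
E
```

```text
time_s: 72.65
eef_pos: [0.4158, 0.0756, -0.0186]
eef_rot: [-0.001, 0.707, 0.707, 0.002]
wrist_force: [-8.0, 16.2, 25.7]
opening: 0.684
grasp_force: 123.4
time_s: 73.03
eef_pos: [0.4151, 0.0733, -0.0207]
eef_rot: [0.0, 0.707, 0.707, 0.0]
wrist_force: [-0.0, -0.1, -0.4]
opening: 0.913
grasp_force: 0.0
time_s: 73.65
eef_pos: [0.4145, 0.1333, 0.0589]
eef_rot: [-0.0, 0.707, 0.708, -0.0]
wrist_force: [-0.4, -0.3, 0.0]
opening: 0.912
grasp_force: 0.0
rel [-0.252, 0.007, 0.357] tw 0.001 | pos [414.5, 133.3, 58.9] yang 0.001 q6 0.04 t 73.7
scene (82, array([405.,  72.,   5.]), array([448.,  88.,  48.]), array([430.,  83.,  34.]), 'n', array([-0.03,  0.98,  0.22]), [{'c': [426.0, 80.0], 'L': [43, 16], 'ang': 3.123, 'z': 41.4, 'n': 82, 'mean': [430.3, 83.4], 'px': [305, 200]}])
top (89, array([388.,  74.,  40.]), array([445.,  89.,  49.]), array([420.,  81.,  45.]), 'n', array([-0.02,  0.15,  0.99]), [{'c': [416.0, 81.0], 'L': [57, 15], 'ang': 0.032, 'z': 44.3, 'n': 89, 'mean': [420.0, 80.8], 'px': [244, 248]}])
```

```bash
M="python3 -m handwheel"
$M '[[[-0.262,0.007,0,0],[-0.262,0.007,0,0],[-0.262,0.007,0.2,0],[-0.262,0.007,0.36,0],[-0.262,0.007,0.36,0],[-0.262,0.007,0.36,0]]]'
$M '[[[0,0,0,0],[0,0,0,0],[0,0,0,0],[0,0,0,0]]]' 0
python3 -c "
from h import *
rel(416,80,-12.5,0)"
$M '[[[0,0,-0.15,0],[0,0,-0.35,0],[0,0,-0.55,0],[0,0,-0.75,0],[0,0,-0.75,0],[0,0,-0.75,0]]]'
python3 - <<'E'
from h import *
rel(600,150,136,0)
E
```

```text
time_s: 74.5
eef_pos: [0.4168, 0.0809, -0.012]
eef_rot: [0.0, 0.707, 0.707, 0.0]
wrist_force: [0.1, 0.2, 0.1]
opening: 0.916
grasp_force: 0.0
time_s: 75.0
eef_pos: [0.4178, 0.081, -0.0111]
eef_rot: [0.001, 0.707, 0.707, 0.001]
wrist_force: [-0.8, -0.2, 6.2]
opening: 0.69
grasp_force: 64.7
rel [-0.005, -0.009, 0.007] tw 0.0 | pos [417.8, 81.0, -11.1] yang 0.0 q6 -0.09 t 75.0
time_s: 75.75
eef_pos: [0.4161, 0.0811, 0.1373]
eef_rot: [0.0, 0.707, 0.707, 0.0]
wrist_force: [0.2, -0.6, -1.1]
opening: 0.693
grasp_force: 64.9
rel [0.344, 0.92, 0.007] tw 0.0 | pos [416.1, 81.1, 137.3] yang 0.0 q6 -0.09 t 75.8
```

```bash
M="python3 -m handwheel"
$M '[[[0.1,0.2,0,0],[0.2,0.45,0,0],[0.34,0.7,0,0],[0.34,0.92,0,0],[0.34,0.92,0,0],[0.34,0.92,0,0]]]'
$M '[[[0,0,0.15,0],[0,0,0.3,0],[0,0,0.42,0],[0,0,0.46,0],[0,0,0.46,0]]]'
$M '[[[0,0,0.02,0],[0,0,0.035,0],[0,0,0.043,0],[0,0,0.043,0],[0,0,0.043,0]]]'
$M '[[[0,0,0,0],[0,0,0,0],[0,0,0,0],[0,0,0,0]]]' 76
$M '[[[0,0,-0.1,0],[0,0,-0.3,0],[0,0,-0.6,0],[0,0,-0.6,0],[0,0,-0.6,0]]]'
python3 - <<'E'
from h import *
c=shot('scene');print(near(c,600,5));print(near(c,600,150));print(traypose(c,.043,.055)[0]);rel(609,-130.3,112,.736)
E
```

```text
time_s: 76.5
eef_pos: [0.5984, 0.1489, 0.1352]
eef_rot: [-0.001, 0.707, 0.707, -0.002]
wrist_force: [-0.7, 1.0, -2.0]
opening: 0.693
grasp_force: 65.1
time_s: 77.12
eef_pos: [0.5994, 0.149, 0.0452]
eef_rot: [-0.0, 0.707, 0.707, -0.0]
wrist_force: [0.4, -0.5, 0.0]
opening: 0.693
grasp_force: 65.1
time_s: 77.75
eef_pos: [0.6005, 0.1491, 0.037]
eef_rot: [0.0, 0.707, 0.707, 0.0]
wrist_force: [-0.1, 0.0, 1.7]
opening: 0.693
grasp_force: 65.0
time_s: 78.25
eef_pos: [0.6003, 0.149, 0.0366]
eef_rot: [-0.0, 0.707, 0.707, -0.0]
wrist_force: [-0.6, -0.2, 0.1]
opening: 0.887
grasp_force: 0.0
time_s: 78.88
eef_pos: [0.6005, 0.1491, 0.1579]
eef_rot: [0.001, 0.707, 0.707, 0.001]
wrist_force: [0.4, -1.0, 0.3]
opening: 0.891
grasp_force: 0.0
(137, array([572.,  -6.,  54.]), array([629.,  16.,  97.]), array([596.,   7.,  86.]), 'n', array([0.02, 0.96, 0.29]), [{'c': [600.0, 5.0], 'L': [57, 20], 'ang': 0.038, 'z': 91.6, 'n': 137, 'mean': [596.0, 7.4], 'px': [245, 202]}])
(205, array([571., 139.,  50.]), array([632., 156.,  97.]), array([601., 151.,  83.]), 'n', array([0.01, 0.97, 0.22]), [{'c': [601.0, 148.0], 'L': [61, 17], 'ang': 3.121, 'z': 91.1, 'n': 205, 'mean': [601.4, 150.7], 'px': [282, 235]}])
[{'c': [612.0, 94.0], 'L': [212, 132], 'ang': 1.553, 'z': 46.9, 'n': 1705, 'mean': [614.1, 127.1], 'px': [276, 234]}]
rel [-1.397, 0.046, 0.222] tw -0.491 | pos [599.7, 149.0, 156.5] yang 0.0 q6 0.05 t 78.9
```

Both plates stand, at (600,5) and (601,148), and the tray is still centred. Now the dial goes clockwise to yellow.

```bash
M="python3 -m handwheel"
$M '[[[-0.35,0.02,0,0],[-0.7,0.02,0,0],[-0.7,0.02,0,0],[-0.7,0.02,0,0]]]' 50
$M '[[[-0.35,0.026,0,0.1],[-0.7,0.026,0,0.2],[-0.7,0.026,0,0.32],[-0.7,0.026,0,0.44],[-0.7,0.026,0,0.557],[-0.7,0.026,0.2,0.557],[-0.7,0.026,0.2,0.557],[-0.7,0.026,0.2,0.557]]]'
python3 - <<'E'
from h import *
rel(609,-130.3,33.5,-.835)
c=shot('scene');print(near(c,600,5));print(near(c,600,150))
W=world(c);m=(np.hypot(W[...,0]-.609,W[...,1]+.13)<.04)&(W[...,2]>.077)&(W[...,2]<.093);print([(r['c'],r['L'],r['ang'],r['n']) for r in rect(W,m,minn=10)])
E
```

```text
time_s: 79.42
eef_pos: [0.6035, 0.0084, 0.1554]
eef_rot: [-0.001, 0.708, 0.706, -0.001]
wrist_force: [-0.9, 1.2, -0.5]
opening: 0.586
grasp_force: 0.0
time_s: 80.42
eef_pos: [0.6099, -0.1298, 0.1172]
eef_rot: [-0.0, 0.933, 0.36, -0.0]
wrist_force: [0.1, -0.6, 0.9]
opening: 0.587
grasp_force: 0.0
rel [-0.005, -0.001, 0.418] tw 0.001 | pos [609.9, -129.8, 117.2] yang -0.834 q6 0.43 t 80.4
(200, array([571.,  -3.,  48.]), array([631.,  14.,  97.]), array([601.,   9.,  81.]), 'n', array([-0.  ,  0.98,  0.18]), [{'c': [601.0, 5.0], 'L': [60, 17], 'ang': 0.011, 'z': 88.3, 'n': 200, 'mean': [600.7, 8.6], 'px': [245, 205]}])
(202, array([571., 138.,  52.]), array([631., 156.,  98.]), array([601., 151.,  83.]), 'n', array([-0.  , -0.98, -0.22]), [{'c': [601.0, 147.0], 'L': [60, 18], 'ang': 3.127, 'z': 90.9, 'n': 202, 'mean': [601.3, 150.8], 'px': [282, 235]}])
[([610.0, -128.0], [45, 13], 0.718, 55)]
```

```bash
M="python3 -m handwheel"
$M '[[[-0.005,0,0.2,0],[-0.005,0,0.4,0],[-0.005,0,0.415,0],[-0.005,0,0.415,0]]]'
$M '[[[0,0,0,0],[0,0,0,0],[0,0,0,0],[0,0,0,0]]]' 0
$M '[[[0,0,0,0.1],[0,0,0,0.2],[0,0,0,0.3],[0,0,0,0.4],[0,0,0,0.52],[0,0,0,0.64],[0,0,0,0.76],[0,0,0,0.88],[0,0,0,1],[0,0,0,1]]]'
$M '[[[0,0,0,0.03],[0,0,0,0.03],[0,0,0,0.03]]]'
$M '[[[0,0,0,0],[0,0,0,0],[0,0,0,0]]]' 50
$M '[[[0,0,-0.3,0],[0,0,-0.6,0],[0,0,-0.6,0],[0,0,-0.6,0],[0,0,-0.6,0]]]'
python3 - <<'E'
from h import *
for n in('scene','top'):
    c=shot(n,n+'F.png');print(near(c,600,5));print(near(c,600,150))
    W=world(c);m=(np.hypot(W[...,0]-.609,W[...,1]+.13)<.04)&(W[...,2]>.077)&(W[...,2]<.093);print('bar',[(r['c'],r['L'],r['ang'],r['n']) for r in rect(W,m,minn=10)])
    H=hsv(c);h,s,v=H[...,0].astype(int),H[...,1],H[...,2];m=((h<10)|(h>170))&(s>150)&(v>50)&(W[...,2]<.085)&(abs(W[...,1])<.1)&(abs(W[...,0]-.41)<.1);print('cup',[(r['c'],r['z']) for r in rect(W,m,minn=10)])
    print(traypose(c,.043,.055)[0])
im=cv2.imread('pics/sceneF.png')[130:290,170:350];cv2.imwrite('pics/F.png',cv2.convertScaleAbs(cv2.resize(im,(720,560),interpolation=cv2.INTER_CUBIC)[:,:],alpha=1.5))
E
```

```text
time_s: 80.97
eef_pos: [0.61, -0.132, 0.0355]
eef_rot: [0.001, 0.933, 0.36, 0.001]
wrist_force: [-0.7, 0.3, 0.8]
opening: 0.583
grasp_force: 0.0
time_s: 81.47
eef_pos: [0.6078, -0.1296, 0.0355]
eef_rot: [-0.002, 0.933, 0.36, -0.001]
wrist_force: [-9.8, 7.4, 12.8]
opening: 0.153
grasp_force: 60.2
time_s: 82.72
eef_pos: [0.6077, -0.1289, 0.0355]
eef_rot: [-0.001, 0.928, -0.373, -0.002]
wrist_force: [-8.7, 9.6, 13.6]
opening: 0.15
grasp_force: 60.3
time_s: 83.1
eef_pos: [0.6077, -0.1289, 0.0355]
eef_rot: [-0.001, 0.92, -0.392, -0.002]
wrist_force: [-8.9, 10.0, 13.9]
opening: 0.15
grasp_force: 68.0
time_s: 83.48
eef_pos: [0.609, -0.132, 0.0339]
eef_rot: [0.0, 0.919, -0.394, 0.0]
wrist_force: [-0.5, -0.1, 0.4]
opening: 0.584
grasp_force: 0.0
time_s: 84.1
eef_pos: [0.6075, -0.1312, 0.1515]
eef_rot: [0.0, 0.919, -0.394, -0.002]
wrist_force: [-0.2, 0.4, 0.0]
opening: 0.584
grasp_force: 0.0
(200, array([570.,  -4.,  50.]), array([631.,  14.,  97.]), array([601.,   9.,  81.]), 'n', array([0.  , 0.98, 0.2 ]), [{'c': [600.0, 5.0], 'L': [60, 17], 'ang': 3.14, 'z': 87.9, 'n': 200, 'mean': [600.9, 
[... 415 characters left out ...]
': [615.0, 87.0], 'px': [261, 230]}]
(140, array([571.,  -7.,  44.]), array([630.,  12.,  96.]), array([599.,   4.,  88.]), 'n', array([ 0.02,  0.97, -0.23]), [{'c': [601.0, 2.0], 'L': [59, 19], 'ang': 0.013, 'z': 91.8, 'n': 140, 'mean': [598.8, 3.7], 'px': [272, 183]}])
(141, array([571., 139.,  44.]), array([629., 157.,  97.]), array([598., 146.,  89.]), 'n', array([ 0.05,  0.98, -0.2 ]), [{'c': [600.0, 147.0], 'L': [58, 18], 'ang': 0.026, 'z': 91.4, 'n': 140, 'mean': [598.5, 146.4], 'px': [221, 183]}])
bar [([609.0, -131.0], [39, 12], 2.369, 49)]
cup [([419.0, -11.0], 7.0)]
[{'c': [612.0, 74.0], 'L': [250, 131], 'ang': 1.559, 'z': 46.3, 'n': 3019, 'mean': [611.0, 73.7], 'px': [248, 181]}]
```

View pics/F.png

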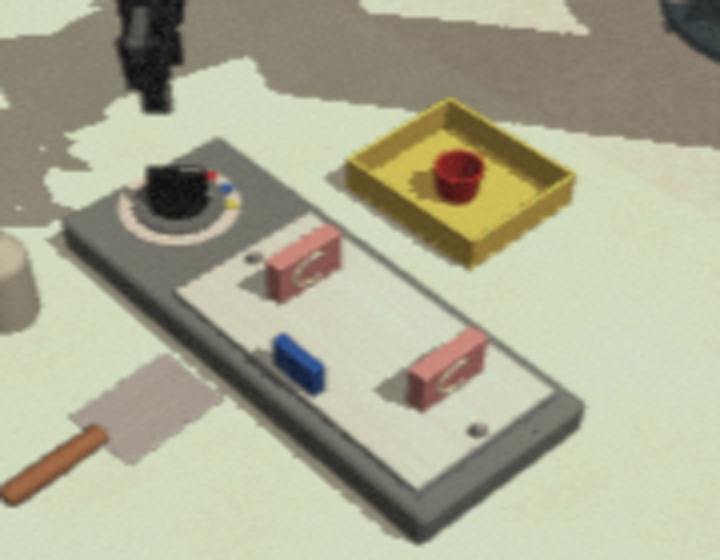

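The final picture shows both plates upright on the seated tray, at about (303,262) and (447,367). The pegs come through the holes, the cup is in the pan at (458,175), and the dial bar is back along its first direction (2.37 rad, yellow).

```bash
python3 -c "
from bench import ctrl
print(ctrl.hand_in())"
```

```text
the job is handed in; nothing more can be done
None
```

The job is handed in, but `hand_in()` returned no verdict; at hand-in the cameras showed the dial on the yellow dot, the tray home on its pegs, both pink plates (only two were present) upright and apart on it, and the cup in the pan.

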